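Lock the sieves in their bayonet holders and queue the sample jars

ROBOT

A 6-joint arm with a two-finger parallel gripper is mounted at the origin on a cart in front of the work surface, level with it; the furniture and walls round the work are solid. World frame = base frame: x ahead of the robot, y to its left, z up, the work surface at z = 0. Lengths are in m, angles in rad, forces in N, time in s.
With the tool pointing down it reaches from about 0.275 to 0.85 m from the base axis. Payload 19 kg.
Tool frame: the origin (TCP) lies midway between the tips of the shut fingers; the grasp point (between the pads) lies 19 mm behind it (r.grasp_offset is the x of the grasp point in the tool frame, in m); x points along the fingers, z is the direction in which the jaws open and shut, and the axes are right-handed (so a half turn about x gives the same grasp; the last joint's range is limited). The gripper opens to 85 mm and grips with 20 to 120 N. Pads are 22 mm wide; open, the fingers measure 114 mm over their backs; the gripper's body (76 mm by 85 mm) begins 54 mm behind the grasp point. The pads swing forward as they close: fully open they stand 13 mm farther back than shut.
Start: joints at [0.974, 0.15, 1.437, -0, 1.554, -0.134], TCP at [0.257, 0.514, 0.231] pointing down, gripper open.
Joint ranges: [-2.8, 2.8], [-0.68, 2.1], [0.12, 2.68], [-1.39, 4.53], [0.16, 2.79], [-2.81, 2.81]. Speed limits (rad/s): [1.89, 1.89, 2.22, 3.01, 3.01, 3.01].

INTERFACE

Orientations are given as a unit quaternion [x, y, z, w].
In Python, from station import sensors, viewer, workorder, r gives the robot as it stands.
- The arm moves only by the tool jog_arm, never from a script. Its arguments are lists of equal length, an entry for each row: "rotation": the turn, a rotation vector about the tool's x, y, z in degrees, a list of three; "dp": the shift along the tool's x, y, z in cm, a list of three; "jaw": the opening, from 0 (shut) to 1 (fully open). A call has 1 to 8 rows; each row shifts and turns the commanded pose from where the row before left it, along the tool's axes as they then stand; what a row does not reach is not made up. A row lasts 1/10 s, in which the tool goes at most 50 mm and 8.59 degrees, less where a joint would pass 70% of its speed; a pose out of reach is approached as far as the arm can. A call is refused whole if a number of a shift passes 5 or a number of a turn 8.59, either way. A call with a gripper value outside its range is refused whole. The fingers move at their own pace and stop on an object; "force" is the grip in N (left out, the last holds). Time passes only in rows, so rows that do not move let the fingers close. It gives the time, the measured TCP pose, the force and the opening at its end, in the units of the state.
- sensors.state(): the state, without advancing time (a new reading comes with each control period).
- viewer.read_camera(name): name is "scene" or "top" or "wrist"; returns a dict with "color" (384x512x3 uint8, red, green, blue), "range_z" (384x512 float32, m along the optical axis (not along the pixel's ray), 0 where there is no reading), "intrinsics" (3x3 intrinsics, pixels), "dist_coeffs" ([k1, k2, p1, p2, k3] as OpenCV has them; the pictures are not rectified), "R" (3x3) and "t" (3): a world point X has camera coordinates R X + t; the wrist camera has in their place "mount" (4x4, takes a point from camera to tool coordinates, whose origin is the TCP and whose axes are the tool frame's). Camera axes: x right, y down, z forward; pixel columns grow to the right and rows downward; lengths in m; the calibration is good to about 2 mm. A picture is of the moment at which its call begins: read the wrist's pose just before it.
- workorder.sign_off(): hands the job in, once; it reports no verdict.
The state is a dict: "clock": time; "qpos": joint angles; "dq": joint speeds; "tau": joint torques, N m; "tool_pos": TCP position; "tcp_rot": TCP orientation; "wrist_force": force on the tool from outside, world axes, zero at the start; "moment": the same for the moment, N m; "grip_width": opening from 0.0 (shut) to 1.0 (fully open).
Only numpy, scipy, OpenCV 4.12 (cv2) and the standard library are available. Lean on these libraries where they do the work, as an engineer would, in place of code of your own. Each camera call takes 0.05 s, during which the arm holds its last target. There are 200 camera calls.

TASK

Get the sieving station ready. First hang each hand sieve in the bayonet holder of its own colour: lower its lugs through the openings, twist it clockwise until the lugs drop into the locking notches, and let go. When both sieves are locked, stand every sample jar that is there upright in the sloped chute and push the jars down until the lowest rests against the orange stop and each of the others touches the next, with no gaps; leave the marker, the check weight and the scoop where they are.

Things in the scene. Friction and masses are not known exactly. Their poses are not given: they have to be found in the camera images.
- sieve_red: loose hand sieve, 0.16 kg, red handle: steel cup 60 mm across, 50 high; two 8 mm thick lug pins along its own +y and -y at height 42, out to 46 mm from the axis; red grip bar along its own x, 62 long, 14 wide, 14 high, centre on the axis at height 94, on uprights at x = +-28 (37 mm clear over the cup's rim). Height 101. Origin: centre of underside, z up. Half a turn makes no difference.
- sieve_blue: loose hand sieve, 0.16 kg, blue handle: steel cup 60 mm across, 50 high; two 8 mm thick lug pins along its own +y and -y at height 42, out to 46 mm from the axis; blue grip bar along its own x, 62 long, 14 wide, 14 high, centre on the axis at height 94, on uprights at x = +-28 (37 mm clear over the cup's rim). Height 101. Origin: centre of underside, z up. Half a turn makes no difference.
- holder_red: red bayonet holder, fixed: foot 110 mm across, collar (inner diameter 68, outer 108 mm) on posts, 94 mm high in all. Origin: on the axis, underside; z up. Put the red sieve in with its x axis 50 degrees counter-clockwise (from above) of the holder's x (or half a turn on), turn it 50 degrees clockwise: locked, its x axis lies along the holder's x (play 7 degrees), origin 32 mm above the holder's.
- holder_blue: blue bayonet holder, fixed: foot 110 mm across, collar (inner diameter 68, outer 108 mm) on posts, 94 mm high in all. Origin: on the axis, underside; z up. Put the blue sieve in with its x axis 50 degrees counter-clockwise (from above) of the holder's x (or half a turn on), turn it 50 degrees clockwise: locked, its x axis lies along the holder's x (play 7 degrees), origin 32 mm above the holder's.
- holder_red_opening (a point): on the red holder: where a lug lands in one of the two openings (32 degrees wide, half a turn apart), on a shelf at height 77 mm, 42 mm from the axis, at +140 degrees from the holder's x axis. Sieve origin is then 39 mm above the holder's. Clockwise from here the shelf runs under a roof (underside 89, top 94 mm) so the 8 mm lug has 4 mm vertical play.
- holder_blue_opening (a point): on the blue holder: where a lug lands in one of the two openings (32 degrees wide, half a turn apart), on a shelf at height 77 mm, 42 mm from the axis, at +140 degrees from the holder's x axis. Sieve origin is then 39 mm above the holder's. Clockwise from here the shelf runs under a roof (underside 89, top 94 mm) so the 8 mm lug has 4 mm vertical play.
- holder_red_notch (a point): on the red holder: middle of one notch's floor (height 70 mm, 7 mm below the shelf), 42 mm from the axis, on the holder's own +y; the other half a turn on. Notch 24 degrees wide, begins 38 degrees clockwise from the opening's middle, ends at a stop at 62 degrees; roofed over. Lugs fall in when they get there; sideways play of a hung sieve is 3 mm.
- holder_blue_notch (a point): on the blue holder: middle of one notch's floor (height 70 mm, 7 mm below the shelf), 42 mm from the axis, on the holder's own +y; the other half a turn on. Notch 24 degrees wide, begins 38 degrees clockwise from the opening's middle, ends at a stop at 62 degrees; roofed over. Lugs fall in when they get there; sideways play of a hung sieve is 3 mm.
- channel: jar chute, fixed, sloping 10 degrees. Origin: mid-floor at the face of the orange stop (low end, 18 mm above the worktop); x runs uphill along the floor, z normal. Floor 285 mm long, high end open; 66 mm between walls, walls 5 thick and 21 high, stop 34 high. Jars stay where put (friction under 1 N). Against the stop a jar's origin is 28 mm from it; touching jars: 55 to 57 apart.
- jar_1: screw-cap sample jar, cream cap, loose, about 0.05 kg: body 57 mm across and 38 mm high, cap above it about 48 mm across, overall 47 mm high. Origin: centre of the underside; z up. May be absent.
- jar_2: screw-cap sample jar, cream cap, loose, about 0.05 kg: body 55 mm across and 37 mm high, cap above it about 46 mm across, overall 46 mm high. Origin: centre of the underside; z up. May be absent.
- jar_3: screw-cap sample jar, cream cap, loose, about 0.05 kg: body 57 mm across and 38 mm high, cap above it about 48 mm across, overall 47 mm high. Origin: centre of the underside; z up. May be absent.
- jar_4: screw-cap sample jar, cream cap, loose, about 0.05 kg: body 55 mm across and 37 mm high, cap above it about 46 mm across, overall 46 mm high. Origin: centre of the underside; z up. May be absent.
- marker: black and white marker pen, 131 mm long, lying, loose bystander. Origin: centre of the underside.
- check_weight: metal check weight with a knob, 29 mm across and 54 mm high, 0.2 kg, loose bystander. Origin: centre of the underside.
- scoop: blue plastic measuring scoop, 103 mm long, 22 mm high, loose bystander. Origin: centre of the underside.
Things that resemble listed ones, but are neither listed nor needed, are in the scene too. What is shaped like the sieve_blue but purple is not meant.

How it is judged:
By the outcome, as a careful person would: the job done as asked, in the order asked, and still so for the second after the job is handed in, with the robot touching nothing.
Of jar_1, jar_2, jar_3, jar_4 only 2 to 4 are there at a start; the rules pass over those that are not, and their reading is None.
At some moment in a run one of jar_1, jar_2, jar_3, jar_4 may be knocked a few centimetres aside while the robot is not near it.
It also fails if it takes over 210 s, if anything falls off the work surface, if the arm or the gripper's body presses on something with over 40 N, if the wrist force passes 120 N, or if a joint passes its speed limit or range.

## Working session

There is one attempt and no reset: what is moved stays moved. The work goes in short steps, Python scripts to look and compute and a tool call to move; the robot and the scene stay as the last step left them, time stands still between calls to the robot, and variables do not carry over. Pictures are saved under pics/ and viewed, about 12 in all and at most 16, crops included, and the job is handed in when it is done.

Besides the shell and the picture viewer there is one more tool, called after ">>>" by a JSON object that holds its "op" and its "data". jog_arm: Moves the arm, as the interface text tells. Its arguments: {"type":"object","properties":{"rotation":{"type":"array"},"dp":{"type":"array"},"jaw":{"type":"array"},"force":{"type":"number"}},"required":["rotation","dp","jaw"]}

```bash
ls; mkdir -p pics
cat > h.py <<'E'
import numpy as np, cv2
from station import sensors, viewer, workorder, r
from scipy.spatial.transform import Rotation as Ro
def cam(n):
    s=sensors.state(); c=viewer.read_camera(n)
    if 'mount' in c:
        T=np.eye(4);T[:3,:3]=Ro.from_quat(s['tcp_rot']).as_matrix();T[:3,3]=s['tool_pos']
        M=T@np.array(c['mount']); c['R']=M[:3,:3].T; c['t']=-c['R']@M[:3,3]
    c['R']=np.array(c['R']);c['t']=np.array(c['t']);return c
def und(c,uv):
    return cv2.undistortPoints(np.array(uv,float).reshape(-1,1,2),np.array(c['intrinsics']),np.array(c['dist_coeffs'])).reshape(-1,2)
def onplane(c,uv,z):
    p=und(c,uv);d=np.c_[p,np.ones(len(p))]@c['R'];o=-c['R'].T@c['t']
    return o+d*((z-o[2])/d[:,2])[:,None]
def cloud(c):
    v,u=np.mgrid[:384,:512];uv=np.c_[u.ravel(),v.ravel()]
    p=und(c,uv);z=c['range_z'].ravel()
    X=(np.c_[p,np.ones(len(p))]*z[:,None]-c['t'])@c['R']
    X[z==0]=np.nan
    return X.reshape(384,512,3)
def proj(c,X):
    return cv2.projectPoints(np.array(X,float).reshape(-1,3),cv2.Rodrigues(c['R'])[0],c['t'],np.array(c['intrinsics']),np.array(c['dist_coeffs']))[0].reshape(-1,2)
def save(c,n,k=1.5,box=None):
    im=c['color'][:,:,::-1]
    if box: im=im[box[1]:box[3],box[0]:box[2]]
    cv2.imwrite('pics/'+n+'.png',cv2.resize(im,None,fx=k,fy=k,interpolation=cv2.INTER_CUBIC))
E
python3 - <<'E'
from h import *
s=sensors.state();print(s,r.grasp_offset)
for n in('top','scene'):
    c=cam(n);save(c,n+'0');print(n,-c['R'].T@c['t'],c['R'][2]);np.save(n+'.npy',c,allow_pickle=True)
E
```

```text
pics
{'clock': 0.0, 'qpos': array([ 9.74019720e-01,  1.51000761e-01,  1.43805379e+00,  1.26715252e-05,
        1.55376444e+00, -1.34022530e-01]), 'dq': array([ 2.76916355e-03, -1.60874277e-03,  8.85499064e-05,  2.69136552e-04,
       -1.63797699e-03,  8.87355151e-04]), 'tau': array([ 5.70215580e-04, -7.13057613e+01, -5.70867705e+01, -2.09204090e-04,
        8.98201513e-03,  7.71125372e-06]), 'tool_pos': array([0.25657535, 0.51430865, 0.23065571]), 'tcp_rot': array([-0.3721893 ,  0.60173246,  0.37184389,  0.60093702]), 'wrist_force': array([0.12446641, 0.40737893, 0.48583351]), 'moment': array([-0.03020896,  0.04872374,  0.03417007]), 'grip_width': 0.9996766755111294} -0.0187
top [0.21035986 0.03830153 1.66446042] [ 0.19382034 -0.06320288 -0.97899901]
scene [-0.7785567  -0.70072421  1.10447418] [ 0.71838688  0.37282904 -0.58729787]
```

View pics/top0.png

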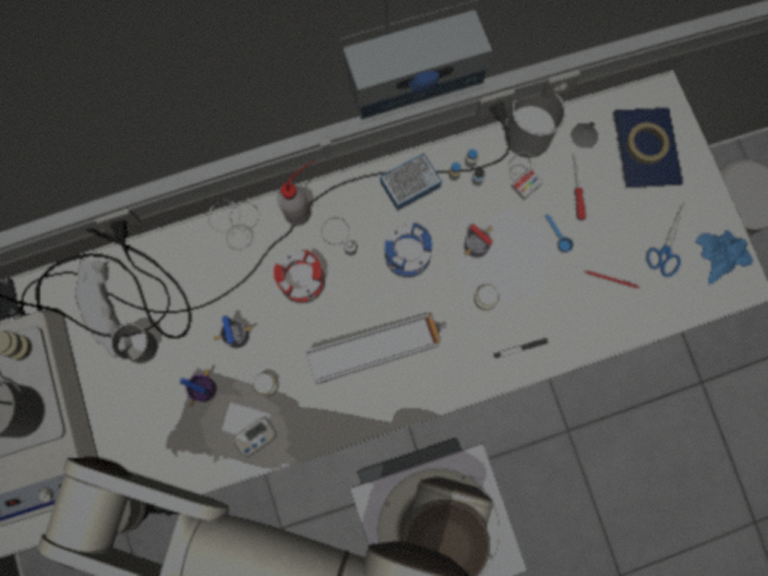

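View pics/scene0.png

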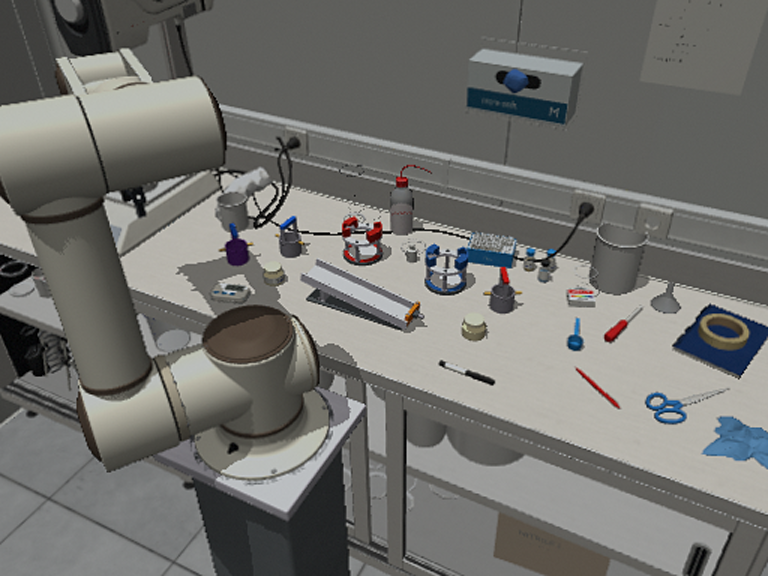

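Run:
```python
from h import *
c=np.load('top.npy',allow_pickle=True).item();X=cloud(c)
im=c['color']
crops=[(180,155,230,205),(252,145,302,195),(135,200,185,250),(295,140,345,190)]
o=[cv2.resize(im[b:d,a:e][:,:,::-1],(390,290) if 0 else (380,290),interpolation=cv2.INTER_CUBIC) for a,b,e,d in crops]
cv2.imwrite('pics/crop1.png',np.clip(1.6*np.vstack([np.hstack(o[:2]),np.hstack(o[2:])]).astype(float),0,255).astype('uint8'))
for n,u,v in [('redsieve',319,159),('bluesieve',157,219),('purple',133,257),('jarA',325,197),('jarB',177,255),('redh',200,185),('blueh',273,167),('stop',290,220),('chutelow',285,222),('chutehi',212,242),('weight',234,165),('marker',347,232),('scoop',372,155),('bottle',196,130)]:
    print(n,np.nanmedian(X[v-2:v+3,u-2:u+3].reshape(-1,3),axis=0).round(3))
hsv=cv2.cvtColor(im,cv2.COLOR_RGB2HSV)
# jars: cream-ish
m=cv2.inRange(hsv,(15,40,90),(40,140,255));n,l,st,ce=cv2.connectedComponentsWithStats(m)
for i in range(1,n):
    if st[i,4]>15: print('cream',ce[i],st[i,4],np.nanmedian(X[l==i],axis=0).round(3))
print(hsv[197,325],hsv[255,177])
s=np.load('scene.npy',allow_pickle=True).item();
```

```text
redsieve [ 0.6   -0.31   0.005]
bluesieve [0.578 0.303 0.005]
purple [0.473 0.411 0.009]
jarA [ 0.459 -0.277  0.046]
jarB [0.428 0.265 0.045]
redh [0.646 0.122 0.013]
blueh [ 0.626 -0.145  0.013]
stop [ 0.421 -0.136  0.048]
chutelow [ 0.423 -0.12   0.021]
chutehi [0.431 0.138 0.063]
weight [ 0.67  -0.014  0.037]
marker [ 0.323 -0.315  0.01 ]
scoop [ 0.556 -0.497  0.017]
bottle [0.793 0.073 0.152]
cream [431.31060606  94.39393939] 132 [ 0.702 -0.788  0.034]
cream [  6.29850746 229.1641791 ] 67 [0.662 0.757 0.168]
cream [ 14.19148936 231.82978723] 47 [0.66  0.757 0.12 ]
[ 75   4 133] [  0   0 131]
```

View pics/crop1.png

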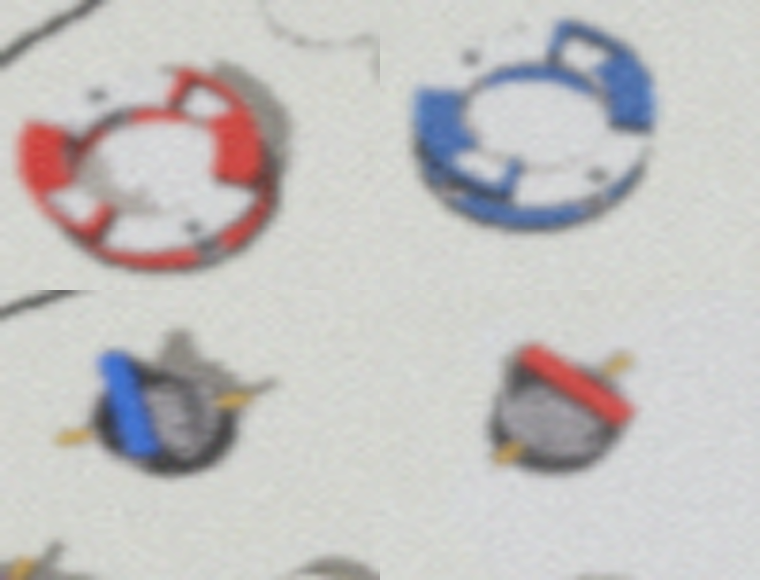

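```bash
cat >> h.py <<'E'
def tooldown(yaw):
    s,c=np.sin(yaw),np.cos(yaw)
    return np.array([[0,-s,c],[0,c,s],[-1,0,0]])
def curyaw(s=None):
    s=s or sensors.state();z=Ro.from_quat(s['tcp_rot']).as_matrix()[:,2];return np.arctan2(z[1],z[0])
def plan(wps,flip=False,vmax=4.5):
    """wps: list of (pos,yaw_deg or None[,vmax cm/row]); yaw mod 180 nearest unless flip"""
    s=sensors.state();p=s['tool_pos'].copy();R=Ro.from_quat(s['tcp_rot']);y=curyaw(s);rows=[]
    for w in wps:
        q=np.array(w[0],float);v=w[2] if len(w)>2 else vmax
        if w[1] is None: t=y
        else:
            t=np.radians(w[1]); m=2*np.pi if flip=='exact' else np.pi
            t=y+(t-y+m/2)%m-m/2
        Rt=Ro.from_matrix(tooldown(t));y=t
        dr=(R.inv()*Rt).as_rotvec(degrees=True)
        n=max(1,int(np.ceil(max(np.linalg.norm(q-p)*100/v,np.linalg.norm(dr)/8))))
        for i in range(n):
            dr=(R.inv()*Rt).as_rotvec(degrees=True)/(n-i)
            d=R.inv().apply((q-p)/(n-i))*100
            dr=dr.round(1);d=d.round(2);p=p+R.apply(d)/100;R=R*Ro.from_rotvec(dr,degrees=True)
            rows.append((dr,d))
    print('yaw now',np.degrees(curyaw(s)).round(1),'pos',s['tool_pos'].round(4),'rows',len(rows))
    f=lambda a:'['+','.join('%g'%(x+0) for x in a)+']'
    for i in range(0,len(rows),8):
        b=rows[i:i+8];print('rot [%s]\n dp [%s]'%(','.join(f(x[0]) for x in b),','.join(f(x[1]) for x in b)))
def mask(c,col):
    hsv=cv2.cvtColor(c['color'],cv2.COLOR_RGB2HSV)
    if col=='red': return cv2.inRange(hsv,(0,110,50),(8,255,255))|cv2.inRange(hsv,(172,110,50),(180,255,255))
    return cv2.inRange(hsv,(100,110,50),(120,255,255))
def bar(c,col,near,z=.101,rad=.06):
    """bar pose from colour mask, ray cast at height z, near world xy"""
    m=mask(c,col);v,u=np.nonzero(m);P=onplane(c,np.c_[u,v],z)[:,:2]
    k=np.linalg.norm(P-np.array(near),axis=1)<rad
    (cx,cy),(w,h),a=cv2.minAreaRect((P[k]*1000).astype(np.float32))
    bx=cv2.boxPoints(((cx,cy),(w,h),a));e=bx[1]-bx[0] if np.linalg.norm(bx[1]-bx[0])>np.linalg.norm(bx[2]-bx[1]) else bx[2]-bx[1]
    return np.array([cx,cy])/1000,np.degrees(np.arctan2(e[1],e[0]))%180,(round(w),round(h)),k.sum()
E
python3 - <<'E'
from h import *
c=np.load('top.npy',allow_pickle=True).item()
print(bar(c,'blue',(.56,.29)),bar(c,'red',(.58,-.29)))
w=viewer.read_camera('wrist');print(np.array(w['mount']).round(3),w['intrinsics'])
b=bar(c,'blue',(.56,.29))
plan([((.44,.33,.25),b[1]+90),((.53,.29,.25),b[1]+90)])
E
```

```text
(array([0.56107367, 0.30648953]), np.float32(176.48529), (16, 60), np.int64(76)) (array([ 0.59003235, -0.30089395]), np.float32(30.155607), (56, 13), np.int64(60))
[[-0.    -0.321  0.947 -0.144]
 [ 0.    -0.947 -0.321  0.082]
 [ 1.     0.     0.    -0.   ]
 [ 0.     0.     0.     1.   ]] [[336.98987111   0.         255.04481805]
 [  0.         336.98987111 194.59185838]
 [  0.           0.           1.        ]]
yaw now 63.5 pos [0.2566 0.5143 0.2308] rows 9
rot [[-3.8,0,0],[-3.8,0,0],[-3.8,0,0],[-3.9,0,0],[-3.8,0,0],[-3.9,0,0],[0,0,0],[0,0,0]]
 dp [[-0.32,-4.11,-1.39],[-0.32,-4,-1.65],[-0.32,-3.89,-1.92],[-0.32,-3.75,-2.17],[-0.32,-3.6,-2.42],[-0.31,-3.42,-2.65],[0,-3.08,-1.15],[0,-3.08,-1.14]]
rot [[0,0,0]]
 dp [[0,-3.07,-1.15]]
```

>>> {"op": "jog_arm", "data": {"rotation": [[-3.8,0,0],[-3.8,0,0],[-3.8,0,0],[-3.9,0,0],[-3.8,0,0],[-3.9,0,0],[0,0,0],[0,0,0]], "dp": [[-0.32,-4.11,-1.39],[-0.32,-4,-1.65],[-0.32,-3.89,-1.92],[-0.32,-3.75,-2.17],[-0.32,-3.6,-2.42],[-0.31,-3.42,-2.65],[0,-3.08,-1.15],[0,-3.08,-1.14]], "jaw": [1,1,1,1,0.6,0.6,0.6,0.6]}}

```text
clock: 0.95
tool_pos: [0.5013, 0.3022, 0.2505]
tcp_rot: [-0.484, 0.515, 0.484, 0.515]
wrist_force: [-0.3, 0.9, -0.1]
grip_width: 0.603
```

Run:
```python
from h import *
c=cam('wrist');save(c,'w1')
b=bar(c,'blue',(.561,.306));print(b)
p=b[0]
plan([((*p,.16),b[1]+90),((*p,.076),None,2)])
```

```text
(array([0.5630235 , 0.30562094]), np.float32(177.28091), (13, 63), np.int64(826))
yaw now 86.3 pos [0.5048 0.3003 0.2497] rows 8
rot [[-0.3,0,0],[-0.3,0,0],[-0.3,-0.1,0],[0,0,0],[0,0,0],[0,0,0],[0,0,0],[0,0,0]]
 dp [[2.99,-1.92,0.3],[2.99,-1.93,0.29],[2.99,-1.92,0.29],[1.68,0,0],[1.68,0,0],[1.68,0,0],[1.68,0,0],[1.68,0,0]]
```

View pics/w1.png

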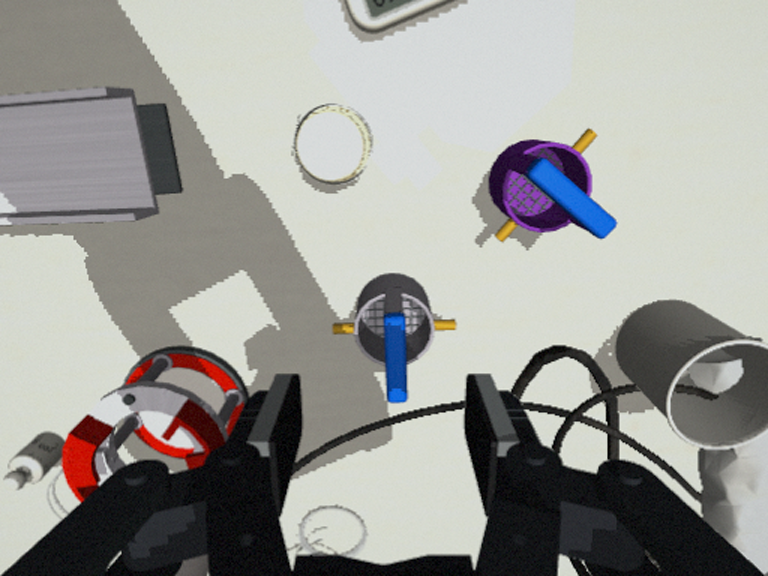

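>>> {"op": "jog_arm", "data": {"rotation": [[-0.3,0,0],[-0.3,0,0],[-0.3,0,0],[0,0,0],[0,0,0],[0,0,0],[0,0,0],[0,0,0]], "dp": [[2.99,-1.92,0.3],[2.99,-1.93,0.29],[2.99,-1.92,0.29],[1.68,0,0],[1.68,0,0],[1.68,0,0],[1.68,0,0],[1.68,0,0]], "jaw": [0.6,0.6,0.6,0.6,0.6,0.6,0.6,0.6]}}

```text
clock: 1.8
tool_pos: [0.558, 0.309, 0.0757]
tcp_rot: [-0.488, 0.511, 0.489, 0.511]
wrist_force: [0.4, -0.7, 0.2]
grip_width: 0.598
```

>>> {"op": "jog_arm", "data": {"rotation": [[0,0,0],[0,0,0],[0,0,0],[0,0,0],[0,0,0],[0,0,0]], "dp": [[0,0,0],[0,0,0],[0,0,0],[0,0,0],[0,0,0],[0,0,0]], "jaw": [0.6,0,0,0,0,0], "force": 60}}

```text
clock: 2.4
tool_pos: [0.5586, 0.3089, 0.0778]
tcp_rot: [-0.489, 0.511, 0.488, 0.512]
wrist_force: [-1.3, -3.1, 6.3]
grip_width: 0.155
```

Run:
```python
from h import *
s=sensors.state();print(s['tool_pos'],s['wrist_force'],s['grip_width'])
c=cam('top');np.save('t2.npy',c,allow_pickle=True)
plan([((.54,.26,.23),None),((.45,-.07,.27),90)])
```

```text
[0.55861537 0.30889728 0.07775203] [-1.30612534 -3.08673815  6.33750864] 0.15507652854517998
yaw now 87.4 pos [0.5586 0.3089 0.0777] rows 12
rot [[0,0,0],[0,0,0],[0,0,0],[0,0,0.1],[-0.3,0,0],[-0.3,0,0],[-0.3,0,0],[-0.3,0,0]]
 dp [[-3.81,0.4,-1.24],[-3.81,0.41,-1.24],[-3.81,0.4,-1.24],[-3.8,0.41,-1.25],[-0.5,0.93,-4.17],[-0.5,0.96,-4.17],[-0.5,0.98,-4.16],[-0.5,1,-4.16]]
rot [[-0.4,0,0],[-0.3,0,0],[-0.4,0,0],[-0.3,0,0]]
 dp [[-0.5,1.02,-4.15],[-0.5,1.05,-4.14],[-0.5,1.07,-4.14],[-0.5,1.11,-4.13]]
```

Run:
```python
from h import *
plan([((.555,.29,.2),None),((.6,.15,.28),None),((.65,-.015,.28),90)])
```

```text
yaw now 87.4 pos [0.5586 0.3089 0.0777] rows 11
rot [[0,0,0],[0,0,0],[0,0,0.1],[0,0,0],[0,0,0],[0,0,0],[0,0,0],[-0.7,0,0]]
 dp [[-4.08,0.09,-0.63],[-4.07,0.08,-0.64],[-4.08,0.09,-0.63],[-2,-1.28,-3.45],[-2,-1.28,-3.44],[-2,-1.29,-3.45],[-2,-1.28,-3.44],[0,-1.44,-4.06]]
rot [[-0.6,0,0],[-0.7,0,0],[-0.6,0,0]]
 dp [[0,-1.39,-4.08],[0,-1.34,-4.1],[-0.01,-1.3,-4.11]]
```

>>> {"op": "jog_arm", "data": {"rotation": [[0,0,0],[0,0,0],[0,0,0],[0,0,0],[0,0,0],[0,0,0],[0,0,0],[-0.7,0,0]], "dp": [[-4.08,0.09,-0.63],[-4.07,0.08,-0.64],[-4.08,0.09,-0.63],[-2,-1.28,-3.45],[-2,-1.28,-3.44],[-2,-1.29,-3.45],[-2,-1.28,-3.44],[0,-1.44,-4.06]], "jaw": [0,0,0,0,0,0,0,0]}}

```text
clock: 3.25
tool_pos: [0.613, 0.1081, 0.2824]
tcp_rot: [-0.493, 0.507, 0.491, 0.509]
wrist_force: [0.3, 0.3, -2.1]
grip_width: 0.151
```

>>> {"op": "jog_arm", "data": {"rotation": [[-0.6,0,0],[-0.7,0,0],[-0.6,0,0],[0,0,0],[0,0,0],[0,0,0]], "dp": [[0,-1.39,-4.08],[0,-1.34,-4.1],[0,-1.3,-4.11],[0,0,0],[0,0,0],[0,0,0]], "jaw": [0,0,0,0,0,0]}}

```text
clock: 3.85
tool_pos: [0.6496, -0.0141, 0.2791]
tcp_rot: [-0.5, 0.5, 0.5, 0.5]
wrist_force: [-0.1, 0.9, -1.7]
grip_width: 0.154
```

Run:
```python
from h import *
s=sensors.state();print(s['tool_pos'],s['wrist_force'],s['grip_width'],np.degrees(curyaw(s)))
c=cam('wrist');save(c,'w2');np.save('w2.npy',c,allow_pickle=True)
print(bar(c,'blue',s['tool_pos'][:2],s['tool_pos'][2]+.026,.045))
X=cloud(c)
from collections import Counter
for n,ctr in(('blue',(.62,-.145)),('red',(.645,.122))):
    k=(np.linalg.norm(X[...,:2]-ctr,axis=2)<.085)&(X[...,2]>.088)&(X[...,2]<.099)
    P=X[k][:,:2];A=np.c_[2*P,np.ones(len(P))]
    from scipy.optimize import least_squares
    # annulus bounds
    (cx,cy),rr=cv2.minEnclosingCircle((P*1000).astype(np.float32))
    print(n,k.sum(),cx,cy,rr,np.median(X[k][:,2]))
    for z0,z1 in((.091,.099),(.073,.081)):
        kk=(X[...,2]>z0)&(X[...,2]<z1);Q=X[kk][:,:2]-np.array([cx,cy])/1000;rad=np.linalg.norm(Q,axis=1);q=Q[(rad>.038)&(rad<.050)]
        a=np.degrees(np.arctan2(q[:,1],q[:,0]))%360;print(z0,np.histogram(a,bins=np.arange(0,361,10))[0])
```

```text
[ 0.64960527 -0.01405784  0.27914454] [-0.09455277  0.86570935 -1.68967751] 0.15372079959184368 90.01085031443687
(array([ 0.65265759, -0.03330682]), np.float32(0.22748864), (63, 51), np.int64(4641))
blue 2690 623.1696166992188 -137.07144165039062 54.935333251953125 0.09481540387617383
0.091 [  0   0   0   0   0  11  94  92  95  97 101  22   4   1  80  11   0   0
   0   0   0   0   0  17 106 100  96 101  96  22   0   1  64  14   0   0]
0.073 [ 0 25 17  0  0  0  0  0  0  0  0 45 54 59 26  0  0  1  1 29 22  0  1 21
  9  0  0 13 17 58 81 71  0 17  1  1]
red 2528 643.1561889648438 120.72040557861328 54.71929168701172 0.09485172698977565
0.091 [ 0  0  0  0  1 81 83 87 91 93 55  9  8 55 48  0  0  0  0  0  0  0  2 93
 95 96 92 89 29  0  0 62 18  0  0  0]
0.073 [13 23  0  0  2  3  0  0  9 15 89 93 38  0 40  0  0  1 17 36  0  0  0  0
  0  0  0  0  0 59 68 48  0  1  1  0]
```

View pics/w2.png

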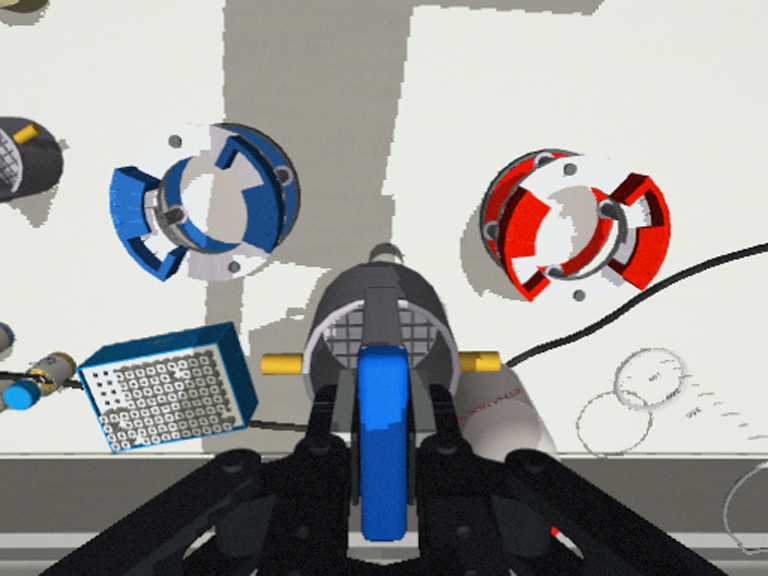

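Run:
```python
from h import *
from scipy.optimize import least_squares
c=np.load('w2.npy',allow_pickle=True).item();X=cloud(c);s=sensors.state();m0=s['tool_pos']
for n,ctr in(('blue',(.6232,-.1371)),('red',(.6432,.1207))):
    m=mask(c,n)
    k=(np.linalg.norm(X[...,:2]-ctr,axis=2)<.065)&(X[...,2]>.090)&(X[...,2]<.099)&(m>0)
    P=X[k][:,:2]
    def prof(C):
        Q=P-C;a=np.degrees(np.arctan2(Q[:,1],Q[:,0]))%360;return a,np.linalg.norm(Q,axis=1)
    def f(C):
        a,rad=prof(C);o=[]
        for b in np.unique((a//6).astype(int)):
            q=rad[(a//6).astype(int)==b]
            if len(q)>30:o.append(np.percentile(q,97)-.0535)
        return o
    ctr=np.array(ctr);
    for _ in range(3):
        g=[(np.sum(np.square(f(ctr+np.array([dx,dy])/1000))),dx,dy) for dx in np.arange(-3,3.1,.5) for dy in np.arange(-3,3.1,.5) if len(f(ctr+np.array([dx,dy])/1000))>12]
    best=min(g);ctr=ctr+np.array(best[1:])/1000
    a,rad=prof(ctr);a=a[(rad>.037)&(rad<.051)]
    h=np.histogram(a,bins=np.arange(0,361,2))[0]
    print(n,ctr,best[0],f(ctr).__len__());print([(2*i,int(x)) for i,x in enumerate(h) if x])
m=mask(c,'blue');v,u=np.nonzero(m);P=onplane(c,np.c_[u,v],m0[2]+.026)
k=(abs(P[:,1]-m0[1])<.012)&(abs(P[:,0]-m0[0])<.06);P=P[k];print('bar',P.min(0),P.max(0),np.percentile(P,[1,99],axis=0),m0)
# lugs (yellow) 
hsv=cv2.cvtColor(c['color'],cv2.COLOR_RGB2HSV);y=cv2.inRange(hsv,(15,120,80),(32,255,255));n,l,st,ce=cv2.connectedComponentsWithStats(y)
z=m0[2]+.019-.094+.042+.0
for i in range(1,n):
    if st[i,4]>100:print(ce[i],onplane(c,[ce[i]],z+.003))
```

```text
blue [ 0.6237 -0.1366] 5.6747417979428e-06 28
[(58, 6), (60, 20), (62, 23), (64, 19), (66, 26), (68, 20), (70, 21), (72, 22), (74, 22), (76, 20), (78, 21), (80, 27), (82, 24), (84, 23), (86, 20), (88, 26), (90, 20), (92, 24), (94, 24), (96, 24), (98, 24), (100, 21), (102, 26), (104, 22), (106, 23), (108, 24), (110, 23), (112, 9), (114, 2), (116, 2), (118, 2), (120, 1), (122, 2), (124, 2), (126, 2), (128, 3), (130, 2), (132, 1), (134, 1), (136, 1), (138, 2), (140, 2), (142, 4), (144, 34), (146, 28), (148, 24), (150, 13), (236, 1), (238, 32), (240, 24), (242, 24), (244, 25), (246, 25), (248, 21), (250, 26), (252, 21), (254, 26), (256, 26), (258, 21), (260, 23), (262, 23), (264, 19), (266, 23), (268, 23), (270, 23), (272, 24), (274, 20), (276, 23), (278, 25), (280, 20), (282, 21), (284, 23), (286, 24), (288, 21), (290, 18), (292, 3), (294, 6), (296, 5), (298, 4), (300, 4), (302, 6), (304, 4), (306, 5), (308, 4), (310, 5), (312, 3), (314, 2), (316, 5), (318, 5), (320, 8), (322, 16), (324, 21), (326, 16), (328, 29), (330, 4)]
red [0.6427 0.1202] 2.394375459986156e-06 27
[(48, 1), (50, 14)
[... 654 characters left out ...]
 (264, 19), (266, 25), (268, 14), (270, 28), (272, 17), (274, 22), (276, 21), (278, 22), (280, 16), (282, 19), (284, 4), (286, 2), (288, 1), (292, 1), (294, 2), (296, 2), (298, 2), (300, 1), (302, 2), (304, 1), (306, 1), (308, 2), (310, 1), (312, 3), (314, 31), (316, 22), (318, 20), (320, 18), (322, 7)]
bar [ 0.62112332 -0.02132567  0.30525142] [ 0.68389011 -0.00770819  0.30525142] [[ 0.62196064 -0.02095226  0.30525142]
 [ 0.68277905 -0.00804519  0.30525142]] [ 0.64957561 -0.01376379  0.27925142]
[17.31914894 88.90780142] [[ 0.57126836 -0.13092875  0.24925142]]
[319.42690058 240.97368421] [[0.65377148 0.02219718 0.24925142]]
[187.21629213 242.11516854] [[ 0.65451482 -0.05324154  0.24925142]]
```

```bash
cat >> h.py <<'E'
def tcp(C,ang,z,off):
    """TCP for sieve centre C, jaw yaw ang deg; off = sieve centre minus TCP in world when yaw=90"""
    a=np.radians(ang-90);R=np.array([[np.cos(a),-np.sin(a)],[np.sin(a),np.cos(a)]])
    return (*(np.array(C)-R@np.array(off)),z)
E
python3 - <<'E'
from h import *
B=(.6237,-.1366);o=(.0035,-.001)
plan([(tcp(B,128,.21,o),128)])
E
```

```text
yaw now 90.0 pos [ 0.6496 -0.0138  0.2793] rows 5
rot [[-7.6,0,0],[-7.6,0,0],[-7.6,0,0],[-7.6,0,0],[-7.6,0,0]]
 dp [[1.38,0.59,-2.48],[1.39,0.91,-2.39],[1.38,1.22,-2.24],[1.39,1.5,-2.06],[1.38,1.76,-1.85]]
```

>>> {"op": "jog_arm", "data": {"rotation": [[-7.6,0,0],[-7.6,0,0],[-7.6,0,0],[-7.6,0,0],[-7.6,0,0],[0,0,0],[0,0,0],[0,0,0]], "dp": [[1.38,0.59,-2.48],[1.39,0.91,-2.39],[1.38,1.22,-2.24],[1.39,1.5,-2.06],[1.38,1.76,-1.85],[0,0,0],[0,0,0],[0,0,0]], "jaw": [0,0,0,0,0,0,0,0]}}

```text
clock: 4.7
tool_pos: [0.6208, -0.1378, 0.2106]
tcp_rot: [0.636, -0.31, -0.635, -0.31]
wrist_force: [-0.3, 0.4, -1.4]
grip_width: 0.15
```

Run:
```python
from h import *
B=(.6237,-.1366);o=(.0035,-.001)
print(tcp(B,128,.21,o))
plan([(tcp(B,128,.137,o),128,2),(tcp(B,128,.120,o),128,.6)])
c=cam('wrist');save(c,'w3',1.2)
```

```text
(np.float64(0.6203263008870509), np.float64(-0.1379668044100331), 0.21)
yaw now 127.9 pos [ 0.6208 -0.1378  0.2106] rows 7
rot [[0,0,0],[0,0,0],[0,0,0],[-0.1,0,0],[0,0,0],[0,0,0],[0,0,0]]
 dp [[1.84,0.01,0.01],[1.84,0.02,0],[1.84,0.01,0.01],[1.84,0.02,0],[0.57,0,0],[0.57,0,0],[0.56,0,0]]
```

View pics/w3.png

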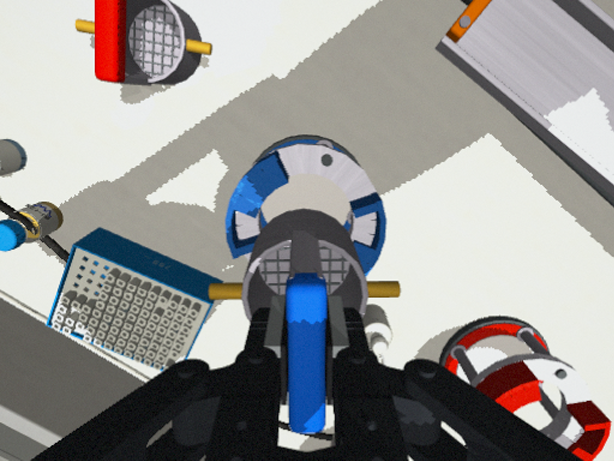

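>>> {"op": "jog_arm", "data": {"rotation": [[0,0,0],[0,0,0],[0,0,0],[0,0,0],[0,0,0],[0,0,0],[0,0,0],[0,0,0]], "dp": [[1.84,0.01,0],[1.84,0.02,0],[1.84,0.01,0],[1.84,0.02,0],[0.57,0,0],[0.57,0,0],[0.56,0,0],[0.2,0,0]], "jaw": [0,0,0,0,0,0,0,0]}}

```text
clock: 5.55
tool_pos: [0.6201, -0.1393, 0.1173]
tcp_rot: [0.636, -0.31, -0.635, -0.31]
wrist_force: [0.2, 0.1, -2.2]
grip_width: 0.15
```

Run:
```python
from h import *
s=sensors.state();print(s['tool_pos'],s['wrist_force'],s['moment'])
B=(.6237,-.1366);o=(.0035,-.001);z=.1165
plan([(tcp(B,a,z,o),a) for a in range(120,73,-8)]+[(tcp(B,78,.108,o),78,.4)])
```

```text
[ 0.62009899 -0.13925844  0.11730725] [ 0.24550703  0.12952426 -2.23464914] [ 0.00072146 -0.05519752  0.00136493]
yaw now 128.0 pos [ 0.6201 -0.1393  0.1173] rows 9
rot [[8,0,0],[8,0,0],[8,0,0],[8,0,0],[8,0,0],[8,0,0],[0.7,0,0],[0.6,0,0]]
 dp [[0.08,-0.11,0.14],[0,-0.02,0.04],[0,-0.02,0.05],[0,-0.02,0.05],[0,-0.01,0.05],[0,-0.02,0.05],[0.28,0,0],[0.29,0,0]]
rot [[0.7,0,0]]
 dp [[0.28,-0.01,0.01]]
```

>>> {"op": "jog_arm", "data": {"rotation": [[8,0,0],[8,0,0],[8,0,0],[8,0,0],[8,0,0],[8,0,0],[0.7,0,0],[1.3,0,0]], "dp": [[0.08,-0.11,0.14],[0,-0.02,0.04],[0,-0.02,0.05],[0,-0.02,0.05],[0,-0.01,0.05],[0,-0.02,0.05],[0,0,0],[0,0,0]], "jaw": [0,0,0,0,0,0,0,0]}}

```text
clock: 6.35
tool_pos: [0.6202, -0.135, 0.1168]
tcp_rot: [-0.446, 0.549, 0.446, 0.549]
wrist_force: [-4.8, 1.7, 0.7]
grip_width: 0.153
```

>>> {"op": "jog_arm", "data": {"rotation": [[0,0,0],[0,0,0],[0,0,0],[0,0,0],[0,0,0]], "dp": [[0.2,0,0],[0.2,0,0],[0.2,0,0],[0,0,0],[0,0,0]], "jaw": [0,0,0,0,0]}}

```text
clock: 6.85
tool_pos: [0.62, -0.1349, 0.11]
tcp_rot: [-0.445, 0.55, 0.445, 0.549]
wrist_force: [-3.5, 2.3, -3.5]
grip_width: 0.154
```

>>> {"op": "jog_arm", "data": {"rotation": [[0,0,0],[0,0,0],[0,0,0],[0,0,0],[0,0,0],[0,0,0],[0,0,0],[0,0,0]], "dp": [[0.05,0,0],[0,0,0],[0,0,0],[0,0,0],[-2,0,0],[-4,0,0],[-4,0,0],[0,0,0]], "jaw": [0,0.6,0.6,0.6,0.6,0.6,0.6,0.6]}}

```text
clock: 7.65
tool_pos: [0.622, -0.1357, 0.2162]
tcp_rot: [-0.448, 0.548, 0.442, 0.551]
wrist_force: [0.5, 0.3, -0.4]
grip_width: 0.601
```

Run:
```python
from h import *
c=cam('top');np.save('t3.npy',c,allow_pickle=True)
print('blue bar',bar(c,'blue',(.62,-.137),.133,.03))
p=np.array([.59,-.30])
# red sieve hover
plan([((.57,-.26,.25),120)])
```

```text
blue bar (array([ 0.62313098, -0.13728947]), np.float32(161.36584), (13, 48), np.int64(56))
yaw now 78.0 pos [ 0.6213 -0.1355  0.213 ] rows 6
rot [[-7,0,0],[-7,0,0.1],[-7,0,0],[-7,-0.1,0],[-7,0,0.1],[-7,-0.1,0]]
 dp [[-0.62,0.4,-2.21],[-0.62,0.67,-2.14],[-0.61,0.92,-2.05],[-0.61,1.17,-1.92],[-0.62,1.39,-1.76],[-0.62,1.6,-1.57]]
```

>>> {"op": "jog_arm", "data": {"rotation": [[-7,0,0],[-7,0,0],[-7,0,0],[-7,0,0],[-7,0,0],[-7,0,0],[0,0,0],[0,0,0]], "dp": [[-0.62,0.4,-2.21],[-0.62,0.67,-2.14],[-0.61,0.92,-2.05],[-0.61,1.17,-1.92],[-0.62,1.39,-1.76],[-0.62,1.6,-1.57],[0,0,0],[0,0,0]], "jaw": [0.6,0.6,0.6,0.6,0.6,0.6,0.6,0.6]}}

```text
clock: 8.5
tool_pos: [0.5689, -0.2597, 0.246]
tcp_rot: [-0.612, 0.354, 0.612, 0.355]
wrist_force: [-0.8, 0.6, -0.0]
grip_width: 0.599
```

Run:
```python
from h import *
c=cam('wrist');save(c,'w4',1.3);np.save('w4.npy',c,allow_pickle=True)
print('blue',bar(c,'blue',(.623,-.137),.133,.034))
b=bar(c,'red',(.59,-.30));print(b)
p=b[0]
plan([((*p,.16),b[1]+90),((*p,.077),None,2)])
```

```text
blue (array([ 0.62285504, -0.13241469]), np.float32(168.88066), (36, 64), np.int64(548))
(array([ 0.5928819 , -0.30158609]), np.float32(29.084549), (62, 15), np.int64(1097))
yaw now 119.9 pos [ 0.5691 -0.2593  0.2461] rows 8
rot [[0.3,0,0],[0.2,0,0],[0.3,0,0],[0,0,0],[0,0,0],[0,0,0],[0,0,0],[0,0,0]]
 dp [[2.87,0.01,-1.62],[2.87,0.01,-1.62],[2.86,0,-1.62],[1.66,0,0],[1.66,0,0],[1.66,0,0],[1.66,0,-0.01],[1.66,-0.01,0]]
```

View pics/w4.png

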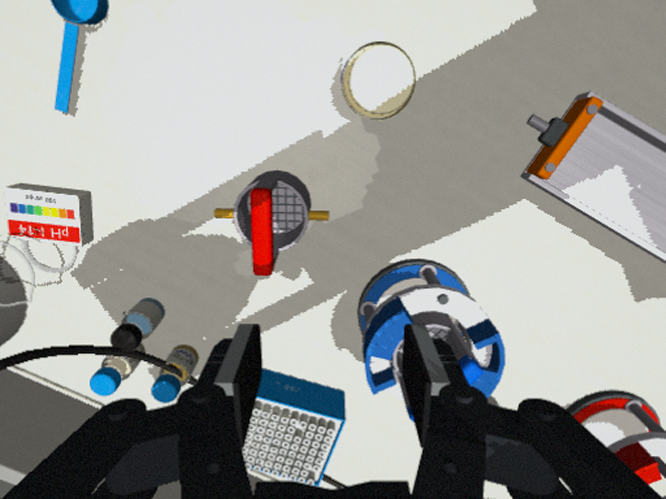

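>>> {"op": "jog_arm", "data": {"rotation": [[0.3,0,0],[0.2,0,0],[0.3,0,0],[0,0,0],[0,0,0],[0,0,0],[0,0,0],[0,0,0]], "dp": [[2.87,0.01,-1.62],[2.87,0.01,-1.62],[2.86,0,-1.62],[1.66,0,0],[1.66,0,0],[1.66,0,0],[1.66,0,0],[1.66,0,0]], "jaw": [0.6,0.6,0.6,0.6,0.6,0.6,0.6,0.6]}}

```text
clock: 9.35
tool_pos: [0.5932, -0.3008, 0.0766]
tcp_rot: [-0.609, 0.358, 0.61, 0.358]
wrist_force: [1.1, -0.5, 0.1]
grip_width: 0.603
```

>>> {"op": "jog_arm", "data": {"rotation": [[0,0,0],[0,0,0],[0,0,0],[0,0,0],[0,0,0],[0,0,0]], "dp": [[0,0,0],[0,0,0],[0,0,0],[0,0,0],[0,0,0],[0,0,0]], "jaw": [0.6,0,0,0,0,0], "force": 60}}

```text
clock: 9.95
tool_pos: [0.5934, -0.302, 0.0791]
tcp_rot: [0.61, -0.358, -0.609, -0.358]
wrist_force: [0.0, 3.0, 6.2]
grip_width: 0.147
```

Run:
```python
from h import *
R=(.6427,.1202)
# sieve yaw for insertion: x at 29.7 -> jaw yaw 119.7 ; keep
plan([((.58,-.29,.22),None),((.50,-.14,.26),None),((.58,.07,.26),119.7),((*R,.22),119.7)])
```

```text
yaw now 119.2 pos [ 0.5934 -0.302   0.0791] rows 15
rot [[0,0,0],[0,0,0],[0,0,0],[0,-0.1,0],[0,0,0],[0,0,0],[0,0,0],[0,0,0]]
 dp [[-3.52,0.14,0.42],[-3.52,0.14,0.42],[-3.53,0.15,0.42],[-3.52,0.14,0.42],[-1,-0.08,4.25],[-1,-0.08,4.25],[-1,-0.09,4.25],[-1,-0.08,4.25]]
rot [[-0.1,0,0],[-0.1,0,0],[-0.1,0,0],[-0.1,0,0],[-0.1,0,0],[0,0,0],[0,0,0]]
 dp [[0,-3.44,2.89],[0.01,-3.45,2.88],[0,-3.46,2.87],[0.01,-3.46,2.87],[0,-3.46,2.87],[2.01,-3.97,0.63],[2,-3.96,0.62]]
```

>>> {"op": "jog_arm", "data": {"rotation": [[0,0,0],[0,0,0],[0,0,0],[0,0,0],[0,0,0],[0,0,0],[0,0,0],[0,0,0]], "dp": [[-3.52,0.14,0.42],[-3.52,0.14,0.42],[-3.53,0.15,0.42],[-3.52,0.14,0.42],[-1,-0.08,4.25],[-1,-0.08,4.25],[-1,-0.09,4.25],[-1,-0.08,4.25]], "jaw": [0,0,0,0,0,0,0,0]}}

```text
clock: 10.75
tool_pos: [0.4987, -0.1387, 0.2594]
tcp_rot: [0.61, -0.358, -0.61, -0.358]
wrist_force: [0.0, -0.8, -1.6]
grip_width: 0.149
```

>>> {"op": "jog_arm", "data": {"rotation": [[-0.1,0,0],[-0.1,0,0],[-0.1,0,0],[-0.1,0,0],[-0.1,0,0],[0,0,0],[0,0,0],[0,0,0]], "dp": [[0,-3.44,2.89],[0.01,-3.45,2.88],[0,-3.46,2.87],[0.01,-3.46,2.87],[0,-3.46,2.87],[2.01,-3.97,0.63],[2,-3.96,0.62],[0,0,0]], "jaw": [0,0,0,0,0,0,0,0]}}

```text
clock: 11.55
tool_pos: [0.6435, 0.1229, 0.2138]
tcp_rot: [-0.61, 0.355, 0.613, 0.354]
wrist_force: [-0.1, -0.3, -2.6]
grip_width: 0.15
```

Run:
```python
from h import *
c=cam('wrist');c=cam('wrist');save(c,'w5',1.3);s=sensors.state();m0=s['tool_pos'];np.save('w5.npy',c,allow_pickle=True)
R=Ro.from_quat(s['tcp_rot']).as_matrix()
m=mask(c,'red');v,u=np.nonzero(m);P=(onplane(c,np.c_[u,v],m0[2]+.024)-m0)@R
k=(abs(P[:,2])<.013)&(abs(P[:,1])<.05);P=P[k];print('bar in tool y,z',np.percentile(P,[1,99],axis=0)[:,1:],k.sum())
hsv=cv2.cvtColor(c['color'],cv2.COLOR_RGB2HSV);y=cv2.inRange(hsv,(15,120,80),(32,255,255));n,l,st,ce=cv2.connectedComponentsWithStats(y)
for i in range(1,n):
    if st[i,4]>100:print(ce[i],(onplane(c,[ce[i]],m0[2]-.0785+.045)-m0)@R)
print(m0,s['wrist_force'],np.degrees(curyaw(s)))
X=cloud(c)
ctr=np.array([.6427,.1202]);k=(mask(c,'red')>0)&(abs(X[...,2]-.0945)<.004);Q=X[k][:,:2]-ctr;rad=np.linalg.norm(Q,axis=1);a=np.degrees(np.arctan2(Q[:,1],Q[:,0]))%360
kk=(rad>.037)&(rad<.053);print(np.unique((a[kk]//5*5).astype(int),return_counts=True),np.percentile(rad[rad<.07],98))
```

```text
bar in tool y,z [[-0.02739254 -0.00630719]
 [ 0.03314251  0.00641054]] 4173
[189.20845921 231.58610272] [[ 0.03347686  0.00040059 -0.03740653]]
[321.04117647 231.98235294] [[0.03352461 0.00016562 0.03787451]]
[0.64235196 0.12060798 0.21748193] [-1.62968441 -1.41845898 -1.82150508] 119.73084983747528
(array([ 85,  90,  95, 100, 105, 110, 115, 120, 125, 130, 135, 140, 225,
       230, 235, 240, 245, 250, 255, 260, 265, 270, 275, 280, 285, 290,
       295, 300, 305, 310, 315, 320]), array([ 10,  37,  57,  64,  22,  23,  19,  21,  21,  33,  97,  61,   8,
       102, 101, 103, 105,  95, 102,  96,  99,  92,  93,  78,  28,  24,
        25,  29,  24,  32, 102,  40])) 0.053630111570321506
```

View pics/w5.png

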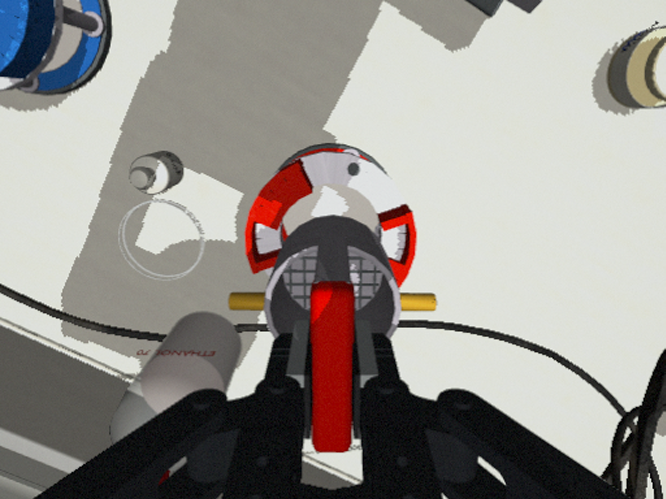

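Run:
```python
from h import *
R=(.6427,.1202);A=119.7
plan([((*R,.137),A,2),((*R,.1185),A,.7)])
```

```text
yaw now 119.7 pos [0.6424 0.1206 0.2175] rows 8
rot [[0,0,0],[0,0,0],[0,0,0],[0,0,-0.1],[0,0,0],[0,0,0],[0,0,0],[0,0,0]]
 dp [[1.61,0,-0.01],[1.61,-0.01,-0.01],[1.61,0,-0.01],[1.61,-0.01,-0.01],[1.61,0,-0.02],[0.62,0,0],[0.61,0,0],[0.62,0,0]]
```

>>> {"op": "jog_arm", "data": {"rotation": [[0,0,0],[0,0,0],[0,0,0],[0,0,0],[0,0,0],[0,0,0],[0,0,0],[0,0,0]], "dp": [[1.61,0,-0.01],[1.61,-0.01,-0.01],[1.61,0,-0.01],[1.61,0,-0.01],[1.61,0,-0.02],[0.62,0,0],[0.61,0,0],[0.62,0,0]], "jaw": [0,0,0,0,0,0,0,0]}}

```text
clock: 12.45
tool_pos: [0.643, 0.1195, 0.1199]
tcp_rot: [0.612, -0.355, -0.611, -0.355]
wrist_force: [-0.4, 0.4, -2.8]
grip_width: 0.147
```

>>> {"op": "jog_arm", "data": {"rotation": [[8,0,0],[8,0,0],[8,0,0],[8,0,0],[8,0,0],[8,0,0],[2,0,0],[0,0,0]], "dp": [[0,0,0],[0,0,0],[0,0,0],[0,0,0],[0,0,0],[0,0,0],[0,0,0],[0,0,0]], "jaw": [0,0,0,0,0,0,0,0]}}

```text
clock: 13.25
tool_pos: [0.643, 0.1197, 0.1198]
tcp_rot: [-0.404, 0.58, 0.404, 0.581]
wrist_force: [0.1, 0.6, -1.4]
grip_width: 0.148
```

>>> {"op": "jog_arm", "data": {"rotation": [[0,0,0],[0,0,0],[0,0,0],[0,0,0],[0,0,0]], "dp": [[0.2,0,0],[0.2,0,0],[0.25,0,0],[0,0,0],[0,0,0]], "jaw": [0,0,0,0,0]}}

```text
clock: 13.75
tool_pos: [0.6428, 0.1196, 0.1129]
tcp_rot: [-0.404, 0.58, 0.404, 0.58]
wrist_force: [0.6, 0.6, -1.6]
grip_width: 0.151
```

>>> {"op": "jog_arm", "data": {"rotation": [[0,0,0],[0,0,0],[0,0,0],[0,0,0],[0,0,0],[0,0,0],[0,0,0],[0,0,0]], "dp": [[0.2,0,0],[0,0,0],[0,0,0],[0,0,0],[0,0,0],[0,0,0],[-2,0,0],[-4,0,0]], "jaw": [0,0,0,0.6,0.6,0.6,0.6,0.6]}}

```text
clock: 14.55
tool_pos: [0.6415, 0.1195, 0.1687]
tcp_rot: [-0.403, 0.582, 0.405, 0.579]
wrist_force: [0.2, 0.2, 0.6]
grip_width: 0.599
```

Run:
```python
from h import *
plan([((.63,.12,.24),None),((.47,0,.30),90)])
```

```text
yaw now 69.7 pos [0.6415 0.1195 0.1687] rows 7
rot [[0,-0.1,-0.1],[0,0,-0.2],[-4.1,0,0],[-4.1,0,0],[-4,0,0],[-4.1,0,0],[-4,0,0]]
 dp [[-3.56,0.56,-0.19],[-3.56,0.56,-0.18],[-1.2,2.17,-3.36],[-1.2,2.4,-3.2],[-1.2,2.63,-3.02],[-1.2,2.83,-2.83],[-1.2,3.02,-2.62]]
```

>>> {"op": "jog_arm", "data": {"rotation": [[0,-0.1,-0.1],[0,0,-0.2],[-4.1,0,0],[-4.1,0,0],[-4,0,0],[-4.1,0,0],[-4,0,0],[0,0,0]], "dp": [[-3.56,0.56,-0.19],[-3.56,0.56,-0.18],[-1.2,2.17,-3.36],[-1.2,2.4,-3.2],[-1.2,2.63,-3.02],[-1.2,2.83,-2.83],[-1.2,3.02,-2.62],[0,0,0]], "jaw": [0.6,0.6,0.6,0.6,0.6,1,1,1]}}

```text
clock: 15.35
tool_pos: [0.4684, -0.0018, 0.3038]
tcp_rot: [0.503, -0.498, -0.497, -0.502]
wrist_force: [0.6, 0.8, 0.9]
grip_width: 0.995
```

Run:
```python
from h import *
t=cam('top');c=cam('wrist');np.save('w6.npy',c,allow_pickle=True)
a=cv2.resize(t['color'],(600,450));b=cv2.resize(c['color'],(600,450))
save(t,'t6');save(c,'w6',1.3)
print('red',bar(t,'red',(.643,.12),.133,.034),'blue',bar(t,'blue',(.623,-.137),.133,.034))
```

```text
red (array([0.64815479, 0.12761787]), np.float32(142.8985), (46, 62), np.int64(84)) blue (array([ 0.6276701 , -0.15632884]), np.float32(41.456924), (43, 7), np.int64(8))
```

View pics/t6.png

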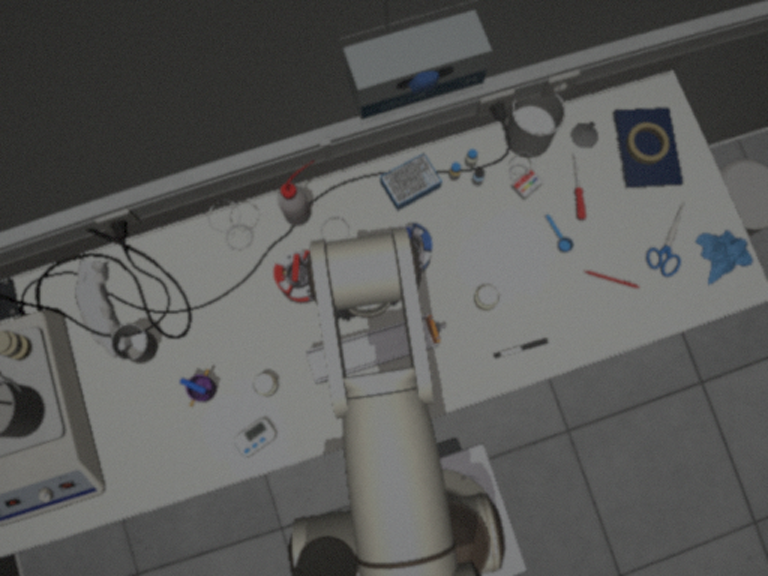

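View pics/w6.png

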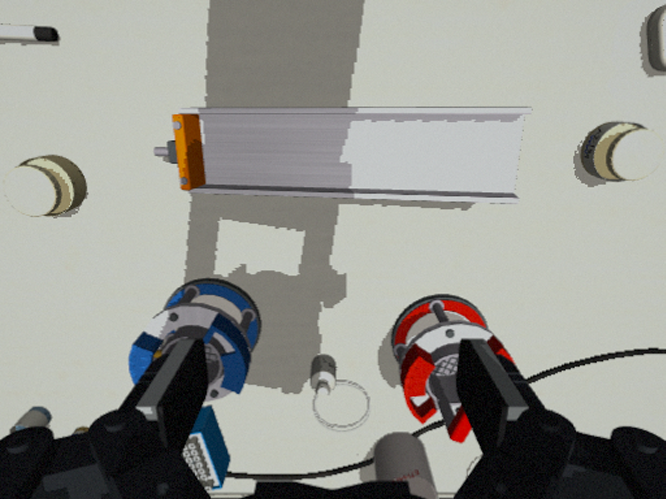

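Run:
```python
from h import *
c=np.load('w6.npy',allow_pickle=True).item();X=cloud(c)
s=1/1.3
# floor points: image region
def reg(x0,y0,x1,y1):return X[int(y0*s):int(y1*s),int(x0*s):int(x1*s)].reshape(-1,3)
P=reg(215,125,510,180);P=P[np.isfinite(P).all(1)]
A=np.c_[P[:,:2],np.ones(len(P))];co=np.linalg.lstsq(A,P[:,2],rcond=None)[0];res=P[:,2]-A@co
n=np.array([-co[0],-co[1],1]);n/=np.linalg.norm(n);print('plane',co,'slope',np.degrees(np.arccos(n[2])),'gradient dir',np.degrees(np.arctan2(co[1],co[0])),'rms',res.std())
# walls: points 21mm above plane
h=(X[...,2]-(co[0]*X[...,0]+co[1]*X[...,1]+co[2]))*n[2]
k=(h>.016)&(h<.025)&(X[...,0]>.36)&(X[...,0]<.50)&(X[...,1]>-.11)&(X[...,1]<.13)&(X[...,2]>.03)
Q=X[k]
L=[]
for sel,nm in((Q[:,0]<.42,'near'),(Q[:,0]>.42,'far')):
    W=Q[sel];f=np.polyfit(W[:,1],W[:,0],1);print(nm,len(W),f,'dir',np.degrees(np.arctan2(1,f[0])),np.std(W[:,0]-np.polyval(f,W[:,1])));L.append(f)
# stop orange
hsv=cv2.cvtColor(c['color'],cv2.COLOR_RGB2HSV);m=cv2.inRange(hsv,(8,150,80),(20,255,255))>0
S=X[m&np.isfinite(X[...,2])];S=S[(abs(S[:,0]-.42)<.08)&(abs(S[:,1]+.13)<.06)]
print('stop',len(S),np.percentile(S,[2,50,98],axis=0))
x=.5*(np.polyval(L[0],0)+np.polyval(L[1],0));print('mid at y=0',x, 'floor z',co@[x,0,1])
F=reg(520,110,540,190)
ky=P[:,1];print('floor y range',np.percentile(P[:,1],[1,99]))
# jars
J=X[(abs(X[...,2]-.0465)<.004)]
for j in((.459,-.277),(.428,.265)):
    q=J[np.linalg.norm(J[:,:2]-j,axis=1)<.05];print('jar',len(q),cv2.minEnclosingCircle((q[:,:2]*1000).astype(np.float32)),np.median(q,axis=0))
```

```text
plane [-0.00075141  0.17643568  0.04116621] slope 10.006129067063503 gradient dir 90.24401160096235 rms 0.0008120753714066238
near 1120 [-0.00207154  0.39414923] dir 90.11869044407324 0.0014451037731050638
far 1040 [-0.00232852  0.46447823] dir 90.13341408071845 0.0015579553028070778
stop 819 [[ 0.39832317 -0.13819908  0.02225879]
 [ 0.42292746 -0.12985676  0.04909769]
 [ 0.4602792  -0.12512749  0.05300404]]
mid at y=0 0.42931373166632264 floor z 0.04084362168674799
floor y range [-0.11036677  0.14621069]
jar 1312 ((463.91046142578125, -277.9736022949219), 24.837406158447266) [ 0.46330289 -0.27606096  0.04787627]
jar 1331 ((432.69537353515625, 270.3377685546875), 23.82853889465332) [0.43245608 0.2691027  0.0470919 ]
```

Run:
```python
from h import *
p=(.464,-.277)
plan([((*p,.12),0),((*p,.019),0,2.6)])
```

```text
yaw now 89.9 pos [ 4.704e-01 -3.000e-04  3.020e-01] rows 16
rot [[7.5,0,0],[7.5,0,0],[7.5,0,0],[7.5,0,0],[7.5,0,0],[7.5,0.1,0],[7.5,0,0],[7.5,0.1,0]]
 dp [[1.52,0.06,-2.31],[1.52,-0.24,-2.29],[1.52,-0.54,-2.24],[1.52,-0.83,-2.15],[1.52,-1.1,-2.03],[1.52,-1.36,-1.86],[1.52,-1.59,-1.67],[1.52,-1.79,-1.45]]
rot [[7.5,0.1,0.1],[7.5,0,0],[7.4,0.1,0.1],[7.5,0,0],[0,0,0],[0,0,0],[0,0,0],[0,0,0]]
 dp [[1.52,-1.96,-1.2],[1.52,-2.11,-0.93],[1.52,-2.21,-0.65],[1.51,-2.28,-0.35],[2.52,0,0],[2.53,0,0],[2.52,0,0],[2.53,0.01,0]]
```

>>> {"op": "jog_arm", "data": {"rotation": [[7.5,0,0],[7.5,0,0],[7.5,0,0],[7.5,0,0],[7.5,0,0],[7.5,0.1,0],[7.5,0,0],[7.5,0.1,0]], "dp": [[1.52,0.06,-2.31],[1.52,-0.24,-2.29],[1.52,-0.54,-2.24],[1.52,-0.83,-2.15],[1.52,-1.1,-2.03],[1.52,-1.36,-1.86],[1.52,-1.59,-1.67],[1.52,-1.79,-1.45]], "jaw": [1,1,1,1,1,1,1,1]}}

```text
clock: 16.25
tool_pos: [0.467, -0.1849, 0.1783]
tcp_rot: [-0.182, 0.683, 0.18, 0.684]
wrist_force: [0.7, 0.5, 0.5]
grip_width: 1.002
```

>>> {"op": "jog_arm", "data": {"rotation": [[7.5,0.1,0.1],[7.5,0,0],[7.4,0.1,0.1],[7.5,0,0],[0,0,0],[0,0,0]], "dp": [[1.52,-1.96,-1.2],[1.52,-2.11,-0.93],[1.52,-2.21,-0.65],[1.51,-2.28,-0.35],[0,0,0],[0,0,0]], "jaw": [1,1,1,1,1,1]}}

```text
clock: 16.85
tool_pos: [0.4647, -0.2763, 0.1182]
tcp_rot: [-0.0, 0.708, 0.001, 0.706]
wrist_force: [0.0, -0.8, -0.3]
grip_width: 1.002
```

Run:
```python
from h import *
c=cam('wrist');save(c,'w7',1.2);X=cloud(c)
J=X[(abs(X[...,2]-.0465)<.004)]
q=J[np.linalg.norm(J[:,:2]-(.464,-.277),axis=1)<.05];print('jar',len(q));cc=cv2.minEnclosingCircle((q[:,:2]*1000).astype(np.float32));print(cc)
p=np.array(cc[0])/1000
plan([((*p,.019),0,2.6)])
```

```text
jar 3566
((464.9458312988281, -278.07684326171875), 23.961793899536133)
yaw now 0.2 pos [ 0.4648 -0.2761  0.1189] rows 4
rot [[0,0,0],[0.1,0,0],[0,-0.1,0],[0.1,0,0]]
 dp [[2.5,-0.05,0.01],[2.5,-0.05,0.01],[2.49,-0.05,0.01],[2.5,-0.06,0]]
```

View pics/w7.png

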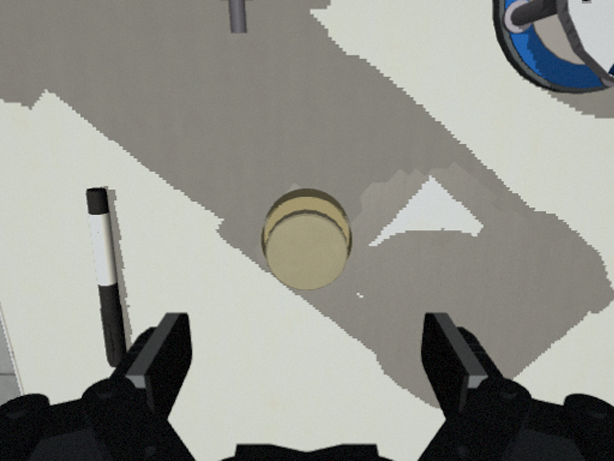

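Picture 11: the jar stands centred between the open fingers at (307,245) and the marker is clear to the left. Descend and grip.

>>> {"op": "jog_arm", "data": {"rotation": [[0,0,0],[0,0,0],[0,0,0],[0,0,0],[0,0,0],[0,0,0]], "dp": [[2.5,-0.05,0],[2.5,-0.05,0],[2.5,-0.05,0],[2.5,-0.05,0],[0,0,0],[0,0,0]], "jaw": [1,1,1,1,1,1]}}

```text
clock: 17.5
tool_pos: [0.4648, -0.2783, 0.0201]
tcp_rot: [-0.001, 0.708, 0.001, 0.707]
wrist_force: [0.9, 0.4, -0.1]
grip_width: 1.007
```

>>> {"op": "jog_arm", "data": {"rotation": [[0,0,0],[0,0,0],[0,0,0],[0,0,0],[0,0,0]], "dp": [[0,0,0],[0,0,0],[0,0,0],[0,0,0],[0,0,0]], "jaw": [0.4,0.4,0.4,0.4,0.4], "force": 30}}

```text
clock: 18.0
tool_pos: [0.4648, -0.279, 0.0209]
tcp_rot: [-0.001, 0.707, 0.0, 0.707]
wrist_force: [-2.1, 2.3, 13.1]
grip_width: 0.633
```

```bash
cat >> h.py <<'E'
O=np.array([.4295,-.1295,.018]);UX=np.array([0,np.cos(np.radians(10)),np.sin(np.radians(10))]);UZ=np.array([0,-UX[2],UX[1]])
def ch(s,h): return O+s*UX+h*UZ
E
python3 - <<'E'
from h import *
s=sensors.state();print(s['tool_pos'])
plan([((.46,-.27,.13),0,4),(ch(.045,.09),0)])
E
```

```text
[ 0.46478827 -0.27900176  0.02086546]
yaw now 0.1 pos [ 0.4648 -0.279   0.0209] rows 7
rot [[0,0,0],[0,0,0],[0.1,0,0.1],[0,0,0],[0,0,0],[0,0,0],[0,0,0]]
 dp [[-3.64,0.29,-0.16],[-3.64,0.3,-0.16],[-3.63,0.29,-0.16],[0.39,4.23,-0.76],[0.39,4.23,-0.76],[0.39,4.23,-0.76],[0.38,4.23,-0.77]]
```

>>> {"op": "jog_arm", "data": {"rotation": [[0,0,0],[0,0,0],[0,0,0],[0,0,0],[0,0,0],[0,0,0],[0,0,0],[0,0,5]], "dp": [[-3.64,0.29,-0.16],[-3.64,0.3,-0.16],[-3.63,0.29,-0.16],[0.39,4.23,-0.76],[0.39,4.23,-0.76],[0.39,4.23,-0.76],[0.38,4.23,-0.77],[0,0,0]], "jaw": [0.4,0.4,0.4,0.4,0.4,0.4,0.4,0.4]}}

```text
clock: 18.8
tool_pos: [0.4282, -0.0939, 0.1134]
tcp_rot: [0.027, 0.707, 0.035, 0.706]
wrist_force: [0.4, -0.7, -1.4]
grip_width: 0.632
```

>>> {"op": "jog_arm", "data": {"rotation": [[0,0,5],[0,0,0],[0,0,0]], "dp": [[0,0,0],[0,0,0],[0,0,0]], "jaw": [0.4,0.4,0.4]}}

```text
clock: 19.1
tool_pos: [0.4287, -0.1014, 0.113]
tcp_rot: [0.061, 0.705, 0.061, 0.704]
wrist_force: [-0.3, 0.5, -0.5]
grip_width: 0.636
```

```bash
cat >> h.py <<'E'
def rel(s,h):
    st=sensors.state();R=Ro.from_quat(st['tcp_rot']).as_matrix();p=st['tool_pos']-O
    print('now x',round(st['tool_pos'][0],4),'s',round(p@UX,4),'h',round(p@UZ,4),'down',R[:,0].round(3),'yaw',np.degrees(curyaw(st)).round(1),'F',st['wrist_force'].round(1),'grip',round(st['grip_width'],3))
    print('dp cm',(R.T@(ch(s,h)-st['tool_pos'])*100).round(2))
E
python3 -c "
from h import *
rel(.036,.023)
c=cam('wrist');save(c,'w8',1.2)"
```

```text
now x 0.4287 s 0.0442 h 0.0887 down [-0.002  0.171 -0.985] yaw -0.0 F [-0.3  0.5 -0.5] grip 0.636
dp cm [ 6.57 -0.8   0.09]
```

View pics/w8.png

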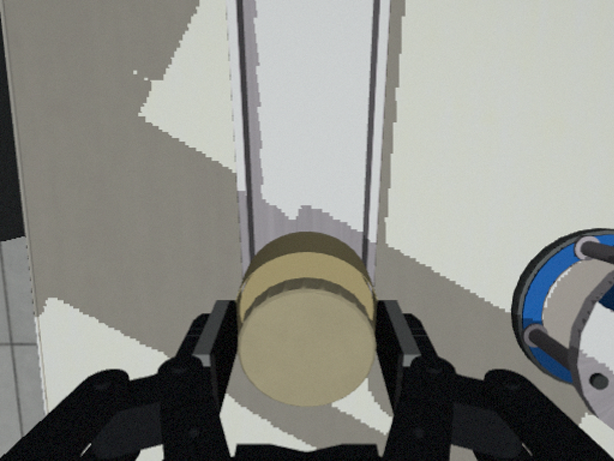

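>>> {"op": "jog_arm", "data": {"rotation": [[0,0,0],[0,0,0],[0,0,0],[0,0,0],[0,0,0],[0,0,0]], "dp": [[2.2,-0.2,0.05],[2.2,-0.2,0.03],[1.5,-0.2,0],[0.5,0,0],[0.2,0,0],[0,0,0]], "jaw": [0.4,0.4,0.4,0.4,0.4,0.4]}}

```text
clock: 19.75
tool_pos: [0.4297, -0.0952, 0.0473]
tcp_rot: [0.061, 0.705, 0.062, 0.704]
wrist_force: [0.9, -0.3, -0.5]
grip_width: 0.633
```

```bash
python3 -c "
from h import *
rel(.028,.021)"
```

```text
now x 0.4297 s 0.0388 h 0.0229 down [-0.001  0.172 -0.985] yaw 0.1 F [ 0.9 -0.3 -0.5] grip 0.633
dp cm [ 0.19 -1.08 -0.02]
```

>>> {"op": "jog_arm", "data": {"rotation": [[0,0,0],[0,0,0],[0,0,0],[0,0,0],[0,0,0]], "dp": [[0.12,0,0],[0,-0.5,0],[0,-0.4,0],[0,-0.2,0],[0,0,0]], "jaw": [0.4,0.4,0.4,0.4,0.4]}}

```text
clock: 20.25
tool_pos: [0.429, -0.1032, 0.0442]
tcp_rot: [0.063, 0.705, 0.064, 0.703]
wrist_force: [-2.7, 31.2, 17.0]
grip_width: 0.634
```

```bash
python3 -c "
from h import *
rel(.028,.021)"
```

```text
now x 0.429 s 0.0305 h 0.0212 down [-0.003  0.18  -0.984] yaw 0.1 F [-2.7 31.2 17. ] grip 0.634
dp cm [ 0.02 -0.25  0.05]
```

>>> {"op": "jog_arm", "data": {"rotation": [[0,0,0],[0,0,0],[0,0,0],[0,0,0],[0,0,0],[0,0,0],[0,0,0],[0,0,0]], "dp": [[-0.05,0.2,0],[0,0,0],[0,0,0],[0,0,0],[-2,0,0],[-4,0,0],[-4,0,0],[-2,0,0]], "jaw": [0.4,0.4,1,1,1,1,1,1]}}

```text
clock: 21.05
tool_pos: [0.4304, -0.1259, 0.1661]
tcp_rot: [0.06, 0.704, 0.061, 0.705]
wrist_force: [-1.0, 0.2, -0.8]
grip_width: 1.006
```

```bash
python3 -c "
from h import *
rel(.028,.021)
plan([((.432,.05,.17),0),((.432,.26,.13),0)])"
```

```text
now x 0.4304 s 0.0292 h 0.1452 down [ 0.002  0.171 -0.985] yaw 0.1 F [-1.   0.2 -0.8] grip 1.006
dp cm [12.42 -0.09 -0.11]
yaw now 0.1 pos [ 0.4304 -0.1259  0.1661] rows 9
rot [[0,0,-2.5],[0,0,-2.4],[0,0,-2.5],[0.1,0.1,-2.4],[0,0,0],[0,0,0],[0,0,0],[0,0,0]]
 dp [[0.65,4.35,0.04],[0.47,4.37,0.04],[0.28,4.39,0.05],[0.09,4.4,0.04],[0.8,4.2,0],[0.8,4.2,0],[0.81,4.2,0],[0.8,4.2,-0.01]]
rot [[0,0,0]]
 dp [[0.81,4.2,0]]
```

>>> {"op": "jog_arm", "data": {"rotation": [[0,0,-2.5],[0,0,-2.4],[0,0,-2.5],[0.1,0.1,-2.4],[0,0,0],[0,0,0],[0,0,0],[0,0,0]], "dp": [[0.65,4.35,0.04],[0.47,4.37,0.04],[0.28,4.39,0.05],[0.09,4.4,0.04],[0.8,4.2,0],[0.8,4.2,0],[0.81,4.2,0],[0.8,4.2,0]], "jaw": [1,1,1,1,1,1,1,1]}}

```text
clock: 21.85
tool_pos: [0.4311, 0.2203, 0.1356]
tcp_rot: [0.001, 0.708, 0.001, 0.706]
wrist_force: [0.7, -0.0, 1.0]
grip_width: 1.004
```

>>> {"op": "jog_arm", "data": {"rotation": [[0,0,0],[0,0,0],[0,0,0]], "dp": [[0.81,4.2,0],[0,0,0],[0,0,0]], "jaw": [1,1,1]}}

```text
clock: 22.15
tool_pos: [0.431, 0.2611, 0.1273]
tcp_rot: [0.001, 0.708, 0.002, 0.706]
wrist_force: [-0.3, 0.2, 0.4]
grip_width: 1.001
```

Run:
```python
from h import *
c=cam('wrist');save(c,'w9',1.2);X=cloud(c)
J=X[(abs(X[...,2]-.0465)<.004)]
q=J[np.linalg.norm(J[:,:2]-(.4325,.27),axis=1)<.06];print('jar',len(q));cc=cv2.minEnclosingCircle((q[:,:2]*1000).astype(np.float32));print(cc)
p=np.array(cc[0])/1000
plan([((*p,.06),0,3),((*p,.0195),0,2.6)])
```

```text
jar 3174
((433.03619384765625, 271.0113525390625), 23.119728088378906)
yaw now 0.0 pos [0.4312 0.2603 0.1277] rows 5
rot [[0,-0.1,-0.1],[0,0,0],[0,-0.1,-0.1],[0,0,0],[0,0,0]]
 dp [[2.26,0.35,0.07],[2.25,0.35,0.06],[2.26,0.36,0.07],[2.02,0,0],[2.03,0,0]]
```

>>> {"op": "jog_arm", "data": {"rotation": [[0,-0.1,-0.1],[0,0,0],[0,-0.1,-0.1],[0,0,0],[0,0,0],[0,0,0],[0,0,0]], "dp": [[2.26,0.35,0.07],[2.25,0.35,0.06],[2.26,0.36,0.07],[2.02,0,0],[2.03,0,0],[0,0,0],[0,0,0]], "jaw": [1,1,1,1,1,1,1]}}

```text
clock: 22.9
tool_pos: [0.4335, 0.2707, 0.0203]
tcp_rot: [0.001, 0.707, -0.0, 0.707]
wrist_force: [0.0, -0.7, 1.3]
grip_width: 1.0
```

>>> {"op": "jog_arm", "data": {"rotation": [[0,0,0],[0,0,0],[0,0,0],[0,0,0],[0,0,0]], "dp": [[0,0,0],[0,0,0],[0,0,0],[0,0,0],[0,0,0]], "jaw": [0.4,0.4,0.4,0.4,0.4], "force": 30}}

```text
clock: 23.4
tool_pos: [0.4337, 0.2716, 0.0208]
tcp_rot: [0.0, 0.706, 0.0, 0.708]
wrist_force: [-2.2, -3.2, 10.9]
grip_width: 0.607
```

Run:
```python
from h import *
s=sensors.state();print(s['tool_pos'])
plan([((.432,.25,.15),0,4.4),(ch(.10,.11),0)])
```

```text
[0.43365155 0.27156061 0.02078992]
yaw now -0.0 pos [0.4337 0.2716 0.0208] rows 10
rot [[0,0,0],[0,0.1,0],[0,0,0],[0,0,0],[0,0,0],[0,0,0],[0,0,0],[0,0,0]]
 dp [[-4.31,-0.72,-0.05],[-4.31,-0.71,-0.04],[-4.3,-0.72,-0.06],[0.09,-4.29,-0.03],[0.09,-4.29,-0.04],[0.09,-4.29,-0.03],[0.09,-4.29,-0.04],[0.08,-4.28,-0.03]]
rot [[0,0,0],[0,0,0]]
 dp [[0.09,-4.29,-0.04],[0.08,-4.28,-0.03]]
```

>>> {"op": "jog_arm", "data": {"rotation": [[0,0,0],[0,0,0],[0,0,0],[0,0,0],[0,0,0],[0,0,0],[0,0,0],[0,0,0]], "dp": [[-4.31,-0.72,-0.05],[-4.31,-0.71,-0.04],[-4.3,-0.72,-0.06],[0.09,-4.29,-0.03],[0.09,-4.29,-0.04],[0.09,-4.29,-0.03],[0.09,-4.29,-0.04],[0.08,-4.28,-0.03]], "jaw": [0.4,0.4,0.4,0.4,0.4,0.4,0.4,0.4]}}

```text
clock: 24.2
tool_pos: [0.4294, 0.034, 0.1448]
tcp_rot: [-0.0, 0.707, 0.0, 0.708]
wrist_force: [1.3, -0.9, -0.5]
grip_width: 0.609
```

>>> {"op": "jog_arm", "data": {"rotation": [[0,0,0],[0,0,0],[0,0,5],[0,0,5],[0,0,0],[0,0,0]], "dp": [[0.09,-4.29,-0.04],[0.08,-4.28,-0.03],[0,0,0],[0,0,0],[0,0,0],[0,0,0]], "jaw": [0.4,0.4,0.4,0.4,0.4,0.4]}}

```text
clock: 24.8
tool_pos: [0.4289, -0.0506, 0.1426]
tcp_rot: [0.061, 0.704, 0.06, 0.705]
wrist_force: [0.2, -0.5, -1.1]
grip_width: 0.607
```

```bash
python3 -c "
from h import *
rel(.100,.023)"
```

```text
now x 0.4289 s 0.0993 h 0.109 down [ 0.     0.172 -0.985] yaw -0.1 F [ 0.2 -0.5 -1.1] grip 0.607
dp cm [8.6  0.09 0.06]
```

>>> {"op": "jog_arm", "data": {"rotation": [[0,0,0],[0,0,0],[0,0,0],[0,0,0],[0,0,0],[0,0,0],[0,0,0]], "dp": [[2.5,0.05,0.03],[2.5,0.04,0.03],[2,0,0],[1.1,0,0],[0.5,0,0],[0.1,0,0],[0,0,0]], "jaw": [0.4,0.4,0.4,0.4,0.4,0.4,0.4]}}

```text
clock: 25.5
tool_pos: [0.43, -0.0342, 0.0576]
tcp_rot: [0.061, 0.704, 0.061, 0.705]
wrist_force: [0.6, -0.6, -0.5]
grip_width: 0.603
```

>>> {"op": "jog_arm", "data": {"rotation": [[0,0,0],[0,0,0],[0,0,0],[0,0,0],[0,0,0]], "dp": [[0,-0.4,0],[0,-0.4,0],[0,-0.3,0],[0,-0.1,0],[0,0,0]], "jaw": [0.4,0.4,0.4,0.4,0.4]}}

```text
clock: 26.0
tool_pos: [0.4296, -0.0462, 0.0549]
tcp_rot: [0.062, 0.704, 0.061, 0.704]
wrist_force: [-0.6, 0.5, -0.7]
grip_width: 0.608
```

```bash
python3 -c "
from h import *
rel(.086,.021)"
```

```text
now x 0.4296 s 0.0884 h 0.0219 down [ 0.     0.174 -0.985] yaw -0.0 F [-0.6  0.5 -0.7] grip 0.608
dp cm [ 0.09 -0.24 -0.01]
```

>>> {"op": "jog_arm", "data": {"rotation": [[0,0,0],[0,0,0],[0,0,0],[0,0,0]], "dp": [[0.08,0,0],[0,-0.15,0],[0,-0.15,0],[0,0,0]], "jaw": [0.4,0.4,0.4,0.4]}}

```text
clock: 26.4
tool_pos: [0.4295, -0.0469, 0.0539]
tcp_rot: [0.063, 0.704, 0.063, 0.704]
wrist_force: [-0.0, 20.1, 9.1]
grip_width: 0.607
```

```bash
python3 -c "
from h import *
rel(.086,.021)"
```

```text
now x 0.4295 s 0.0876 h 0.021 down [ 0.     0.178 -0.984] yaw -0.0 F [-0.  20.1  9.1] grip 0.607
dp cm [ 0.   -0.16 -0.  ]
```

>>> {"op": "jog_arm", "data": {"rotation": [[0,0,0],[0,0,0],[0,0,0],[0,0,0],[0,0,0],[0,0,0],[0,0,0],[0,0,0]], "dp": [[-0.03,0.12,0],[0,0,0],[0,0,0],[0,0,0],[-2,0,0],[-4,0,0],[-4,0,0],[-4,0,0]], "jaw": [0.4,0.4,1,1,1,1,1,1]}}

```text
clock: 27.2
tool_pos: [0.4293, -0.0722, 0.1935]
tcp_rot: [0.062, 0.704, 0.062, 0.704]
wrist_force: [-0.3, 0.2, -0.1]
grip_width: 1.001
```

```bash
python3 -c "
from h import *
plan([((.47,0.02,.27),0),((.46,.08,.30),45)])"
```

```text
yaw now -0.0 pos [ 0.4293 -0.0722  0.1935] rows 9
rot [[0,0,-3.3],[0,0,-3.3],[0,0,-3.4],[-7.5,0,0],[-7.5,0,0],[-7.5,0,0],[-7.5,0,0],[-7.5,0,0]]
 dp [[-1.98,3.47,1.36],[-2.17,3.35,1.36],[-2.36,3.22,1.35],[-0.5,1,-0.17],[-0.5,1.01,-0.03],[-0.5,1.01,0.1],[-0.5,0.99,0.23],[-0.5,0.95,0.35]]
rot [[-7.5,0,0]]
 dp [[-0.5,0.89,0.48]]
```

```bash
python3 -c "
from h import *
plan([((.45,-.05,.27),0),((.56,-.01,.36),90)])"
```

```text
yaw now -0.0 pos [ 0.4293 -0.0722  0.1935] rows 14
rot [[0,0,-5],[0,0,-5],[7.5,0,0],[7.5,0,0],[7.5,0,0],[7.5,0,0],[7.5,0,0],[7.5,0,0]]
 dp [[-3.57,1.76,1.04],[-3.71,1.44,1.03],[-0.75,0.33,0.92],[-0.75,0.45,0.87],[-0.75,0.56,0.8],[-0.75,0.66,0.72],[-0.75,0.75,0.63],[-0.75,0.82,0.52]]
rot [[7.5,0,0],[7.5,0,0],[7.5,0,0],[7.5,0,0],[7.5,0,0],[7.5,0,0]]
 dp [[-0.75,0.88,0.41],[-0.75,0.93,0.29],[-0.75,0.96,0.17],[-0.75,0.97,0.04],[-0.75,0.97,-0.08],[-0.75,0.96,-0.21]]
```

```bash
python3 -c "
from h import *
plan([((.45,-.05,.27),0),((.56,-.01,.36),90)],flip='exact')"
```

```text
yaw now -0.0 pos [ 0.4293 -0.0722  0.1935] rows 14
rot [[0,0,-5],[0,0,-5],[-7.5,0,0],[-7.5,0,0],[-7.5,0,0],[-7.5,0,0],[-7.5,0,0],[-7.5,0,0]]
 dp [[-3.57,1.76,1.04],[-3.71,1.44,1.03],[-0.75,0.33,0.92],[-0.75,0.21,0.95],[-0.75,0.09,0.97],[-0.75,-0.04,0.97],[-0.75,-0.17,0.96],[-0.75,-0.29,0.93]]
rot [[-7.5,0,0],[-7.5,0,0],[-7.5,0,0],[-7.5,0,0],[-7.5,0,0],[-7.5,0,0]]
 dp [[-0.75,-0.41,0.88],[-0.75,-0.53,0.82],[-0.75,-0.63,0.75],[-0.75,-0.72,0.66],[-0.75,-0.8,0.56],[-0.75,-0.87,0.45]]
```

>>> {"op": "jog_arm", "data": {"rotation": [[0,0,-5],[0,0,-5],[-7.5,0,0],[-7.5,0,0],[-7.5,0,0],[-7.5,0,0],[-7.5,0,0],[-7.5,0,0]], "dp": [[-3.57,1.76,1.04],[-3.71,1.44,1.03],[-0.75,0.33,0.92],[-0.75,0.21,0.95],[-0.75,0.09,0.97],[-0.75,-0.04,0.97],[-0.75,-0.17,0.96],[-0.75,-0.29,0.93]], "jaw": [1,1,1,1,1,1,1,1]}}

```text
clock: 28.0
tool_pos: [0.5055, -0.0297, 0.3136]
tcp_rot: [-0.272, 0.653, 0.272, 0.653]
wrist_force: [-0.1, -0.7, -0.1]
grip_width: 1.001
```

>>> {"op": "jog_arm", "data": {"rotation": [[-7.5,0,0],[-7.5,0,0],[-7.5,0,0],[-7.5,0,0],[-7.5,0,0],[-7.5,0,0],[0,0,0],[0,0,0]], "dp": [[-0.75,-0.41,0.88],[-0.75,-0.53,0.82],[-0.75,-0.63,0.75],[-0.75,-0.72,0.66],[-0.75,-0.8,0.56],[-0.75,-0.87,0.45],[0,0,0],[0,0,0]], "jaw": [1,1,1,1,0,0,0,0]}}

```text
clock: 28.8
tool_pos: [0.5601, -0.0099, 0.3579]
tcp_rot: [-0.499, 0.501, 0.499, 0.501]
wrist_force: [0.6, 0.0, -0.0]
grip_width: 0.333
```

Run:
```python
from h import *
c=cam('wrist');save(c,'w10',1.5);X=cloud(c);np.save('w10.npy',c,allow_pickle=True)
h=(X-O)@UZ;s=(X-O)@UX
k=(h>.042)&(h<.052)&(abs(X[...,0]-.4295)<.04)&(s>-.02)&(s<.2)
n,l,st,ce=cv2.connectedComponentsWithStats(k.astype(np.uint8))
for i in range(1,n):
    if st[i,4]>50:
        q=l==i;print('cap s,x',cv2.minEnclosingCircle((np.c_[s[q],X[q][:,0]]*1000).astype(np.float32)),'h',np.median(h[q]),np.percentile(h[q],[3,97]),st[i,4])
for n_,ctr,hx in(('blue',(.6237,-.1366),-12),('red',(.6427,.1202),-20.3)):
    m=(mask(c,n_)>0)&(X[...,2]>.12)&(X[...,2]<.14)&(np.linalg.norm(X[...,:2]-ctr,axis=2)<.05)
    P=(X[m][:,:2]*1000).astype(np.float32);print(n_,cv2.minAreaRect(P),'top z',np.median(X[m][:,2]),'pca',np.degrees(np.arctan2(*np.linalg.svd(P-P.mean(0),full_matrices=False)[2][0][::-1]))%180,'want',hx%180)
```

```text
cap s,x ((33.3299446105957, 425.05126953125), 23.853328704833984) h 0.04716704782192832 [0.0448962  0.04877301] 1379
cap s,x ((88.60765838623047, 429.9303894042969), 23.503114700317383) h 0.046111533232957934 [0.0442947  0.04788174] 1363
blue ((623.4830932617188, -137.02951049804688), (14.118074417114258, 61.049774169921875), 78.0649642944336) top z 0.13331091407926243 pca 168.7251 want 168
red ((643.0264892578125, 118.6175765991211), (13.544347763061523, 61.3026237487793), 69.27814483642578) top z 0.1332505889047701 pca 159.39304 want 159.7
```

View pics/w10.png

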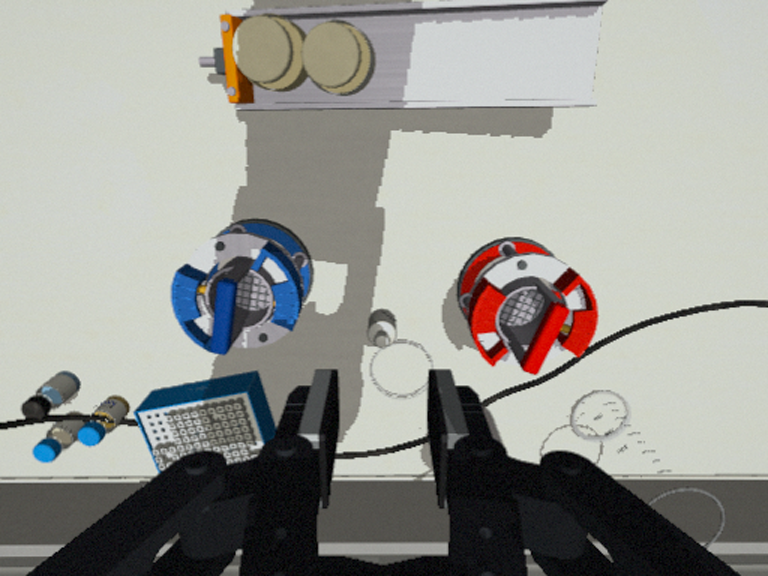

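Run:
```python
from h import *
for f in('w6','w10'):
    c=np.load(f+'.npy',allow_pickle=True).item();X=cloud(c)
    hsv=cv2.cvtColor(c['color'],cv2.COLOR_RGB2HSV);m=cv2.inRange(hsv,(8,150,60),(22,255,255))>0
    S=X[m&np.isfinite(X[...,2])];S=S[(abs(S[:,0]-.43)<.05)&(abs(S[:,1]+.13)<.04)]
    s=(S-O)@UX;h=(S-O)@UZ
    for a,b in((.005,.012),(.012,.02),(.02,.028),(.031,.038)):
        k=(h>a)&(h<b);print(f,a,k.sum(),np.percentile(s[k],[2,50,90,98]).round(4) if k.sum()>5 else '')
    # ray-based: top edge pixels of stop at h=.034
    v,u=np.nonzero(m);p=und(c,np.c_[u,v]);d=np.c_[p,np.ones(len(p))]@c['R'];o=-c['R'].T@c['t'];t=((O+.034*UZ-o)@UZ)/(d@UZ);P=o+d*t[:,None]
    k=(abs(P[:,0]-.43)<.05)&(abs((P-O)@UX)<.04);ss=((P-O)@UX)[k];print('ray',np.percentile(ss,[1,99]))
    if f=='w10': save(c,'jars',6,(130,0,260,90))
```

```text
w6 0.005 144 [0.0043 0.0051 0.0055 0.0058]
w6 0.012 172 [0.0042 0.005  0.0055 0.0057]
w6 0.02 189 [0.0042 0.0051 0.0055 0.0059]
w6 0.031 402 [-0.0033  0.0022  0.005   0.0055]
ray [-0.00303474  0.02039495]
w10 0.005 33 [0.0037 0.0051 0.0056 0.0056]
w10 0.012 51 [0.004  0.0052 0.0056 0.0057]
w10 0.02 78 [0.0043 0.005  0.0055 0.0058]
w10 0.031 362 [-0.0034  0.0017  0.0049  0.0056]
ray [-0.0034002   0.01801904]
```

View pics/jars.png

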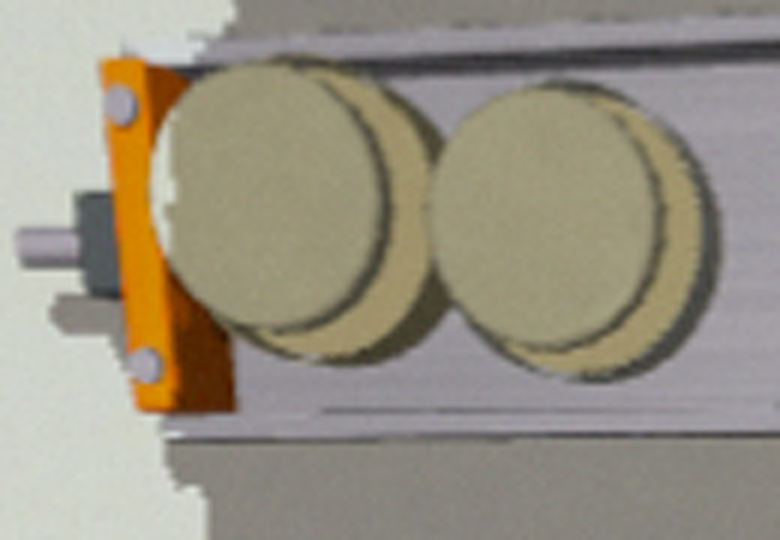

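```bash
python3 -c "
from h import *
print(workorder.sign_off(),sensors.state()['clock'])"
```

```text
the job is handed in; nothing more can be done
the job is handed in; nothing more can be done
```

Both sieves are locked in the holders of their own colour, and the two jars that were there stand in the chute against the orange stop. I handed the job in at about 29 s on the clock, with the arm clear of everything. Top-camera views showed only two jars. I did not touch the marker, check weight, scoop or the purple sieve.

**Sieves:** Both handles measured 133 mm high, which is the locked height. Blue lay at 168.7° against 168° wanted, and red at 159.4° against 159.7°. Both are well inside the 7° play.

**Jars:** I slid each jar down until I felt contact: 31 N at the stop for the first, 20 N for the second against the first.
- **First jar:** its centre measured 28.3 mm from the stop face, where about 28 mm means touching. It sits about 5 mm to one side of the chute's middle line.
- **Second jar:** its centre measured 55.5 mm from the first, where 56 mm means touching. I take the two as touching within measuring error, but I did not push them again after letting go.

**Disagreements:**
- My first estimate put the stop face 5 mm too low along the chute. The final pictures corrected it.
- Early readings of the locked handle angles were off because fingers, the arm or a tight colour mask cut the view. The last unobstructed view agreed with the locked angles.

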